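# Rake the bend-test rods into their grooved tray and latch the keeper

## Task

Pick up the coloured test rods lying on the bench (two or three of them) and lay them on the tray's smooth grey apron beside the two rods already lying crooked in the tray. Then take the rake and comb it across the tray until every rod has dropped into a groove of its own; a rod over the grooves is only to be moved with the rake, never with the gripper. Stand the rake back upright on its black pad, swing the keeper bar over the rods until it clicks home, and leave the bottle, loupe and screen panel undisturbed.

Things in the scene. Friction and masses are not known exactly. Their poses are not given: they have to be found in the camera images.
- tray: Black tray, fixed, 146 mm (its x) by 300 mm (its y); origin at the middle of its underside on the bench. Grooves run along tray x; smooth apron at the -y end, hinge plate (30 mm high, to y = 225 mm) at the +y end. Walls at both sides (inside faces x = +-68 mm) and at the +y end (inside face y = 142 mm) reach 35 mm above the bench.
- grooves (a point): Middle of the grooved area, at ridge-top height (28 mm). Six parallel V grooves, 90 degrees, 14 mm deep, 28 mm apart: centres at tray y = -12, 16, 44, 72, 100, 128 mm. A rod lying on the ridges has its axis 34 mm above the bench; seated in a groove its axis is 22.5 mm up, its top about level with the ridges. Rods, tray and rake are smooth (friction about 0.25).
- apron (a point): Middle of the smooth grey apron, on its flat top 28 mm above the bench (level with the ridges). It spans the tray's width and tray y = -146 to -26 mm, with a lip 2 mm high at its outer edge (y = -150 to -146) and no wall there.
- detent (a point): Top of the brass spring nub (9 mm radius) on the hinge plate, 39.5 mm above the bench. The keeper's underside rides over it in the last 0.4 rad, then snaps home below about 0.14 rad; this takes 2 to 4 N at the knob.
- rodA: Straight orange anodised rod with domed ends, 12 mm diameter, 120 mm long, 50 g; origin at its middle on its axis, x along the rod. Starts crooked in the tray, lying across the ridges. It does not roll far by itself.
- rodB: Straight blue anodised rod with domed ends, 12 mm diameter, 120 mm long, 50 g; origin at its middle on its axis, x along the rod. Starts crooked in the tray, lying across the ridges. It does not roll far by itself.
- rodC: Straight red anodised rod with domed ends, 12 mm diameter, 120 mm long, 50 g; origin at its middle on its axis, x along the rod. Starts on the bench, or absent. It does not roll far by itself.
- rodD: Straight white anodised rod with domed ends, 12 mm diameter, 120 mm long, 50 g; origin at its middle on its axis, x along the rod. Starts on the bench, or absent. It does not roll far by itself.
- rodE: Straight yellow anodised rod with domed ends, 12 mm diameter, 120 mm long, 50 g; origin at its middle on its axis, x along the rod. Starts on the bench, or absent. It does not roll far by itself.
- rake: Rake, 220 g, standing on its teeth; origin mid-underside (tooth tips), z up. White head 116 (x) by 36 mm (y), 32 to 44 mm up; two rows of six 8 mm teeth (y = +-14, x = +-10, 30, 50 mm). Upright blue grip 50 (x) by 22 mm (y), 44 to 91 mm up: pinch the 22 mm. With x along the grooves and tips 3 to 5 mm above the ridges it passes over seated rods and pushes unseated ones; comb along tray y.
- pad: Black rubber pad for the rake, fixed on the bench, 160 mm (x) by 85 mm (y), 2 mm thick; origin at the middle of its underside.
- keeper (a joint): Keeper bar angle about its upright hinge, rad: 0 = shut (bar over the tray's middle along tray y, across the rods), 1.1 to 1.5 at the start; opens to the tray's +x side, counter-clockwise from above. Moves lightly, stays where left, stops at 0. Steel bar 225 mm long, 14 wide, underside 37 and top 49 mm above the bench: clears seated rods, strikes unseated ones.
- keeper_hinge (a point): Point on the keeper's hinge axis, at tray x = 0, y = 205 mm, 37 mm above the bench.
- keeper_knob (a point): Middle of the upright yellow round knob on the keeper bar, 120 mm from the hinge axis; knob 18 mm diameter, from 49 to 86 mm above the bench; this point is 67 mm up.
- cleaner: White bottle, 56 mm diameter, 120 mm tall, not to be disturbed; origin at the middle of its underside.
- loupe: Small black standing loupe, 48 mm diameter, 53 mm tall, not to be disturbed; origin at the middle of its underside.
- panel: Dark flat screen panel, 75 x 140 x 8 mm, not to be disturbed; origin at the middle of its underside.
Mind the look-alikes: they are no part of the job. There is more than one size of the rodD; the job needs the smaller. Of the things shaped like the rake, the white one is meant.

How it is judged:
On the way, in this order (a step that is already met when the one before it is completed fails the run):
1. every rod lies in the tray, let go by the gripper (y of rodA in the frame of tray between -0.146 and 0.142 m and x of rodA in the frame of tray between -0.03 and 0.03 m and z of each of rodA, rodB, rodC, rodD, rodE in the frame of tray below 0.055 m and contact force between the fingers and rodA below 0.2 N and y of rodB in the frame of tray between -0.146 and 0.142 m and x of rodB in the frame of tray between -0.03 and 0.03 m and contact force between the fingers and rodB below 0.2 N and y of rodC in the frame of tray between -0.146 and 0.142 m and x of rodC in the frame of tray between -0.03 and 0.03 m and contact force between the fingers and rodC below 0.2 N and y of rodD in the frame of tray between -0.146 and 0.142 m and x of rodD in the frame of tray between -0.03 and 0.03 m and contact force between the fingers and rodD below 0.2 N and y of rodE in the frame of tray between -0.146 and 0.142 m and x of rodE in the frame of tray between -0.03 and 0.03 m and contact force between the fingers and rodE below 0.2 N), for 0.2 s.
2. every rod has settled in a groove while the rake is held at the tray (z of rodA in the frame of tray between 0.014 and 0.028 m and angle between the x axis of each of rodA, rodB, rodC, rodD, rodE and the x axis of tray, either way round below 0.08 rad and y of rodA in the frame of tray between -0.026 and 0.142 m and x of rodA in the frame of tray between -0.03 and 0.03 m and z of rodB in the frame of tray between 0.014 and 0.028 m and y of rodB in the frame of tray between -0.026 and 0.142 m and x of rodB in the frame of tray between -0.03 and 0.03 m and z of rodC in the frame of tray between 0.014 and 0.028 m and y of rodC in the frame of tray between -0.026 and 0.142 m and x of rodC in the frame of tray between -0.03 and 0.03 m and z of rodD in the frame of tray between 0.014 and 0.028 m and y of rodD in the frame of tray between -0.026 and 0.142 m and x of rodD in the frame of tray between -0.03 and 0.03 m and z of rodE in the frame of tray between 0.014 and 0.028 m and y of rodE in the frame of tray between -0.026 and 0.142 m and x of rodE in the frame of tray between -0.03 and 0.03 m and contact force between the fingers and rake above 1 N and horizontal distance between rake and tray below 0.25 m), for 0.2 s.
At the end, for the whole second after the job is handed in: Every present rod lies in a groove (axis below 28 mm, within 0.08 rad of the groove direction, its middle within 30 mm of the tray's centre line), the keeper bar is within 0.06 rad of shut, and the rake stands upright, still, its middle within 35 mm of the pad's middle (z of rodA in the frame of tray between 0.014 and 0.028 m and angle between the x axis of each of rodA, rodB, rodC, rodD, rodE and the x axis of tray, either way round below 0.08 rad and y of rodA in the frame of tray between -0.026 and 0.142 m and x of rodA in the frame of tray between -0.03 and 0.03 m and z of rodB in the frame of tray between 0.014 and 0.028 m and y of rodB in the frame of tray between -0.026 and 0.142 m and x of rodB in the frame of tray between -0.03 and 0.03 m and z of rodC in the frame of tray between 0.014 and 0.028 m and y of rodC in the frame of tray between -0.026 and 0.142 m and x of rodC in the frame of tray between -0.03 and 0.03 m and z of rodD in the frame of tray between 0.014 and 0.028 m and y of rodD in the frame of tray between -0.026 and 0.142 m and x of rodD in the frame of tray between -0.03 and 0.03 m and z of rodE in the frame of tray between 0.014 and 0.028 m and y of rodE in the frame of tray between -0.026 and 0.142 m and x of rodE in the frame of tray between -0.03 and 0.03 m and value of joint keeper below 0.06 rad and horizontal distance between rake and pad below 0.035 m and angle between rake's own z axis and vertical below 0.1 rad and height (world z) of rake below 0.012 m and linear speed of each of rake, rodA, rodB, rodC, rodD, rodE below 0.02 m/s); the robot touches nothing.
It fails at once if the gripper touches a rod that lies over the grooves ((contact force between the fingers and rodA above 1 N and y of rodA in the frame of tray between -0.018 and 0.142 m and x of rodA in the frame of tray between -0.06 and 0.06 m and z of rodA in the frame of tray below 0.05 m) or (contact force between the fingers and rodB above 1 N and y of rodB in the frame of tray between -0.018 and 0.142 m and x of rodB in the frame of tray between -0.06 and 0.06 m and z of rodB in the frame of tray below 0.05 m) or (contact force between the fingers and rodC above 1 N and y of rodC in the frame of tray between -0.018 and 0.142 m and x of rodC in the frame of tray between -0.06 and 0.06 m and z of rodC in the frame of tray below 0.05 m) or (contact force between the fingers and rodD above 1 N and y of rodD in the frame of tray between -0.018 and 0.142 m and x of rodD in the frame of tray between -0.06 and 0.06 m and z of rodD in the frame of tray below 0.05 m) or (contact force between the fingers and rodE above 1 N and y of rodE in the frame of tray between -0.018 and 0.142 m and x of rodE in the frame of tray between -0.06 and 0.06 m and z of rodE in the frame of tray below 0.05 m)).
It fails at once if a bystander is moved more than 30 mm or tipped (distance of any of cleaner, loupe, panel from where it was at the start of the episode above 0.03 m or angle between any of cleaner, loupe, panel's own z axis and vertical above 0.5 rad).
Of rodC, rodD, rodE only 2 to 3 are there at a start; the rules pass over those that are not, and their reading is None.
At some moment in a run one of rodC, rodD, rodE may be knocked a few centimetres aside while the robot is not near it.
It also fails if it takes over 208 s, if anything falls off the work surface, if the arm or the gripper's body presses on something with over 40 N, if the wrist force passes 120 N, or if a joint passes its speed limit or range.

## Robot

A 6-joint arm with a two-finger parallel gripper is mounted at the origin on the work surface. World frame = base frame: x ahead of the robot, y to its left, z up, the work surface at z = 0. Lengths are in m, angles in rad, forces in N, time in s.
With the tool pointing down it reaches from about 0.225 to 0.875 m from the base axis. Payload 3.4 kg.
Tool frame: the origin (TCP) lies on the front face of the gripper's body, between the roots of the fingers; the fingertips stand 73 mm ahead of it and the grasp point (between the pads) lies 54 mm ahead of it; z points along the fingers, x is the direction in which the jaws open and shut, and the axes are right-handed (so a half turn about z gives the same grasp; the last joint's range is limited). The gripper opens to 85 mm and grips with 20 to 120 N. Pads are 22 mm wide; open, the fingers measure 114 mm over their backs; the gripper's body (76 mm by 85 mm) begins 54 mm behind the grasp point. The pads swing forward as they close: fully open they stand 13 mm farther back than shut.
Start: joints at [-1.259, 0.276, 1.505, -0, 1.361, -0.121], TCP at [0.241, -0.522, 0.304] pointing down, gripper open.
Joint ranges: [-2.89, 2.89], [-0.75, 2.08], [0.22, 2.7], [-1.18, 4.32], [0.11, 2.71], [-2.7, 2.7]. Speed limits (rad/s): [2.57, 2.57, 3.14, 3.14, 3.14, 3.14].

## Interface

Orientations are given as a unit quaternion [w, x, y, z].
In Python, from plant import arm gives the robot as it stands. The module is installed in compiled form; this text tells all that it offers.
- The arm moves only by the tool step_arm, never from a script. Its argument "motion" is a list that holds one entry, the list of rows, each a list of 6 numbers: the shift along the world's x, y, z in cm, then the turn, a rotation vector about the world's x, y, z in degrees. A call has exactly 10 rows; each row is the pose to reach, as a shift and turn from the pose commanded when the call began; what a row does not reach only later rows make up. A row lasts 1/10 s, in which the tool goes at most 50 mm and 8.59 degrees, less where a joint would pass 70% of its speed; a pose out of reach is approached as far as the arm can. A call with a gripper value outside its range is refused whole. "jaw" is the closure, from 0 (fully open) to 1 (shut), set as the call begins (left out, the last holds). The fingers move at their own pace and stop on an object; the grip force is fixed at half the most. Time passes only in rows, so rows that repeat a pose let the fingers close, or fill a call up. It gives the time, the measured TCP pose, the force and the opening at its end, in the units of the state.
- arm.observe(): the state, without advancing time (a new reading comes with each control period).
- arm.capture(name): name is "scene" or "top" or "wrist"; returns a dict with "color" (400x640x3 uint8, blue, green, red), "fx", "fy", "cx", "cy" (pixels), "camera_from_world" (4x4, takes a point from world to camera coordinates). Camera axes: x right, y down, z forward; pixel columns grow to the right and rows downward; lengths in m; the calibration is good to about 2 mm. A picture is of the moment at which its call begins. There is no depth.
- arm.hand_in(): hands the job in, once; it reports no verdict.
The state is a dict: "time": time; "q": joint angles; "joint_velocities": joint speeds; "effort": joint torques, N m; "position": TCP position; "eef_rot": TCP orientation; "ft_force": force on the tool from outside, world axes, zero at the start; "ft_torque": the same for the moment, N m; "grip_width": finger opening in m.
Only numpy, scipy, OpenCV 4.12 (cv2) and the standard library are available. Lean on these libraries where they do the work, as an engineer would, in place of code of your own. Each camera call takes 0.05 s, during which the arm holds its last target.

## Working session

There is one attempt and no reset: what is moved stays moved. The work goes in short steps, Python scripts to look and compute and a tool call to move; the robot and the scene stay as the last step left them, time stands still between calls to the robot, and variables do not carry over. Pictures are saved under pics/ and viewed, and the job is handed in when it is done.

Besides the shell and the picture viewer there is one more tool, called after "Emit:" as name(argument=value, ...), one argument or row to a line, values as JSON. step_arm: Moves the arm, as the interface text tells. Its arguments: {"type":"object","properties":{"motion":{"type":"array","items":{"type":"array","items":{"type":"array","items":{"type":"number"}}}},"jaw":{"type":"number"}},"required":["motion"]}

```bash
mkdir -p pics; cat > h.py <<'E'
import numpy as np, cv2
from plant import arm
def cap(name,fn=None):
    c=arm.capture(name)
    if fn: cv2.imwrite('pics/'+fn,c['color'])
    return c
def ray(c,u,v,z):
    T=np.array(c['camera_from_world']);R=T[:3,:3];t=T[:3,3]
    o=-R.T@t; d=R.T@np.array([(u-c['cx'])/c['fx'],(v-c['cy'])/c['fy'],1.])
    return o+d*(z-o[2])/d[2]
def proj(c,p):
    T=np.array(c['camera_from_world']);q=T[:3,:3]@np.array(p)+T[:3,3]
    return np.array([c['fx']*q[0]/q[2]+c['cx'],c['fy']*q[1]/q[2]+c['cy']])
E
python3 - <<'E'
from h import *
import pickle
d={}
for n in['scene','top','wrist']:
    c=cap(n,n+'0.png');d[n]=c
    T=np.array(c['camera_from_world']);print(n,-T[:3,:3].T@T[:3,3],T[:3,:3].round(3).tolist(),c['fx'])
pickle.dump(d,open('c0.pkl','wb'))
print(arm.observe())
E
```

```text
scene [ 1.05040196 -0.66608232  0.94217181] [[0.779, 0.627, -0.007], [0.431, -0.543, -0.721], [-0.455, 0.559, -0.693]] 399.86433932930277
top [0.43248822 0.04543037 1.14231634] [[-0.009, -1.0, -0.001], [-0.998, 0.009, -0.059], [0.059, 0.001, -0.998]] 403.4827654369685
wrist [ 0.29923171 -0.49467451  0.37268306] [[0.42, -0.907, -0.001], [-0.877, -0.406, 0.258], [-0.234, -0.107, -0.966]] 339.4148074440778
{'time': 0.15, 'q': array([-1.25893589e+00,  2.76443277e-01,  1.50581877e+00,  2.75287539e-05,
        1.36068923e+00, -1.21007891e-01]), 'joint_velocities': array([ 0.00015015, -0.00187403, -0.00251904,  0.00067682,  0.00073928,
        0.00025226]), 'effort': array([ 1.78461512e-03, -4.17142296e+01, -2.46033740e+01, -6.81717074e-05,
        7.70478946e-03, -1.89692656e-06]), 'position': array([ 0.24111041, -0.52169773,  0.30325142]), 'eef_rot': array([-4.42772685e-04,  8.42457837e-01, -5.38761850e-01, -5.15360373e-04]), 'ft_force': array([ 0.55129306, -0.58304434,  0.00079852]), 'ft_torque': array([-0.01384067, -0.00380564, -0.0275973 ]), 'grip_width': 0.08550156092857283}
```

View pics/top0.png

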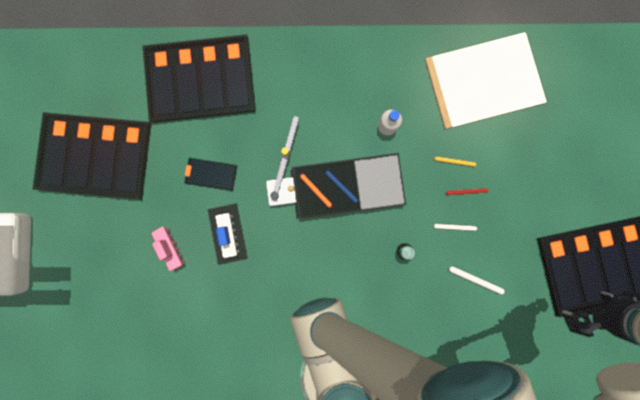

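View pics/scene0.png

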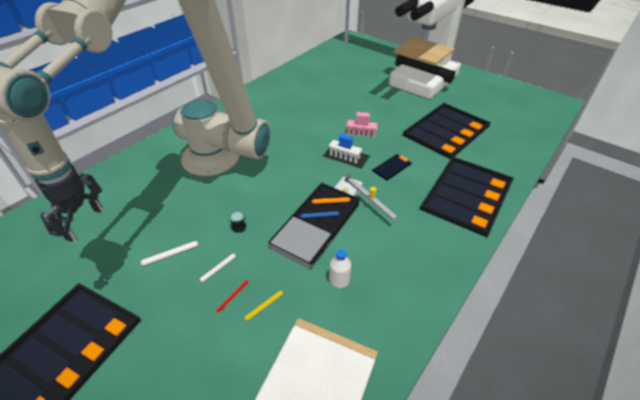

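View pics/wrist0.png

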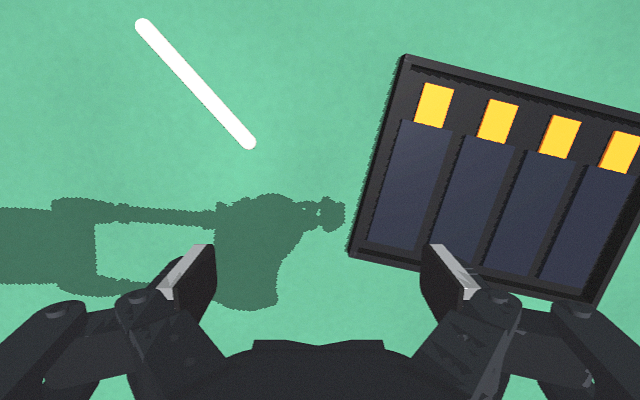

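```bash
cat >> h.py <<'E'
def blobs(c,mask,z,amin=60):
    n,l,s,ce=cv2.connectedComponentsWithStats(mask.astype(np.uint8))
    out=[]
    for i in range(1,n):
        if s[i,4]<amin: continue
        ys,xs=np.where(l==i)
        r=cv2.minAreaRect(np.c_[xs,ys].astype(np.float32))
        b=cv2.boxPoints(r)
        # axis: endpoints mid of short sides
        e=[np.linalg.norm(b[0]-b[1]),np.linalg.norm(b[1]-b[2])]
        if e[0]<e[1]: p,q=(b[0]+b[1])/2,(b[2]+b[3])/2
        else: p,q=(b[1]+b[2])/2,(b[3]+b[0])/2
        P,Q=ray(c,*p,z),ray(c,*q,z)
        m=ray(c,xs.mean(),ys.mean(),z); d=Q-P
        out.append(dict(px=(xs.mean().round(1),ys.mean().round(1)),area=int(s[i,4]),m=m[:2].round(4),L=np.linalg.norm(d).round(3),W=round(min(e),1),ang=(np.degrees(np.arctan2(d[1],d[0]))%180).round(1)))
    return out
def masks(c):
    h=cv2.cvtColor(c['color'],cv2.COLOR_BGR2HSV);H,S,V=[h[...,i].astype(int) for i in range(3)]
    return dict(orange=(H>=5)&(H<=16)&(S>140)&(V>130),yellow=(H>=18)&(H<=32)&(S>130)&(V>120),red=((H<=4)|(H>174))&(S>130)&(V>80),
      blue=(H>=100)&(H<=125)&(S>120)&(V>70),white=(S<45)&(V>185),grey=(S<40)&(V>110)&(V<200),pink=(H>150)&(H<175)&(S>60))
E
python3 - <<'E'
from h import *
import pickle
c=pickle.load(open('c0.pkl','rb'))['top']
m=masks(c)
for k,z in dict(yellow=.006,red=.006,white=.006,blue=.034,orange=.034,grey=.028).items():
    for b in blobs(c,m[k],z): print(k,b)
i=c['color'];cv2.imwrite('pics/t1.png',cv2.resize(i[110:230,250:420],None,fx=4.5,fy=4.5,interpolation=cv2.INTER_CUBIC))
cv2.imwrite('pics/t2.png',cv2.resize(i[140:280,140:260],None,fx=4,fy=4,interpolation=cv2.INTER_CUBIC))
E
```

```text
yellow {'px': (np.float64(455.2), np.float64(161.2)), 'area': 165, 'm': array([ 0.5964, -0.3277]), 'L': np.float64(0.115), 'W': np.float32(4.2), 'ang': np.float64(80.2)}
red {'px': (np.float64(466.7), np.float64(191.2)), 'area': 121, 'm': array([ 0.5107, -0.3579]), 'L': np.float64(0.113), 'W': np.float32(3.1), 'ang': np.float64(93.1)}
white {'px': (np.float64(488.9), np.float64(78.9)), 'area': 7211, 'm': array([ 0.8331, -0.431 ]), 'L': np.float64(0.286), 'W': np.float32(74.1), 'ang': np.float64(104.4)}
white {'px': (np.float64(385.6), np.float64(116.9)), 'area': 74, 'm': array([ 0.7254, -0.1328]), 'L': np.float64(0.048), 'W': np.float32(7.0), 'ang': np.float64(165.2)}
white {'px': (np.float64(291.4), np.float64(132.4)), 'area': 150, 'm': array([0.683 , 0.1363]), 'L': np.float64(0.096), 'W': np.float32(4.5), 'ang': np.float64(164.3)}
white {'px': (np.float64(280.7), np.float64(187.9)), 'area': 664, 'm': array([0.5249, 0.167 ]), 'L': np.float64(0.126), 'W': np.float32(27.2), 'ang': np.float64(7.0)}
white {'px': (np.float64(8.2), np.float64(219.3)), 'area': 225, 'm': array([0.4429, 0.93
[... 5256 characters left out ...]
12.4), 'ang': np.float64(4.2)}
grey {'px': (np.float64(407.8), np.float64(253.4)), 'area': 67, 'm': array([ 0.3397, -0.1835]), 'L': np.float64(0.03), 'W': np.float32(10.5), 'ang': np.float64(120.1)}
grey {'px': (np.float64(472.3), np.float64(280.9)), 'area': 74, 'm': array([ 0.2637, -0.358 ]), 'L': np.float64(0.16), 'W': np.float32(6.7), 'ang': np.float64(59.7)}
grey {'px': (np.float64(320.7), np.float64(326.4)), 'area': 195, 'm': array([0.1448, 0.057 ]), 'L': np.float64(0.108), 'W': np.float32(24.9), 'ang': np.float64(144.1)}
grey {'px': (np.float64(313.6), np.float64(366.5)), 'area': 321, 'm': array([0.0387, 0.077 ]), 'L': np.float64(0.123), 'W': np.float32(32.2), 'ang': np.float64(177.3)}
```

View pics/t1.png

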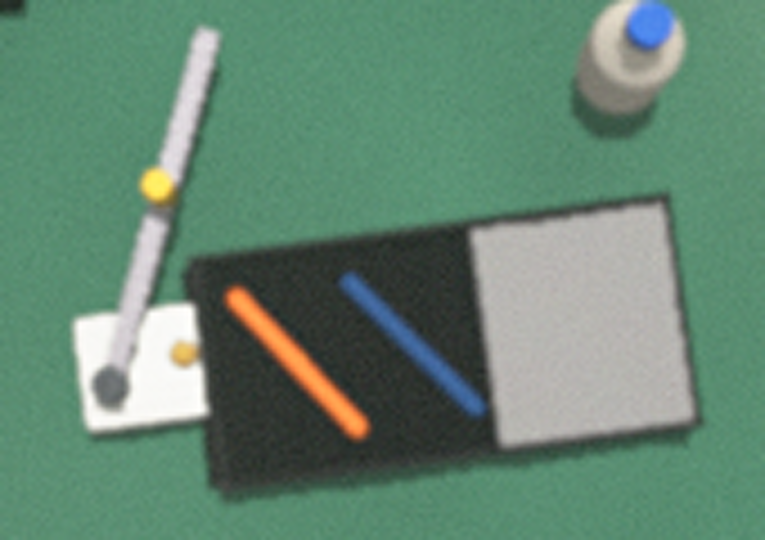

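View pics/t2.png

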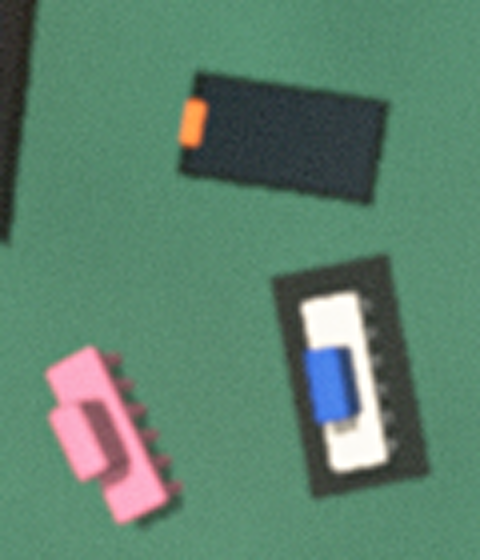

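```bash
python3 - <<'E'
from h import *
import pickle
D=pickle.load(open('c0.pkl','rb'))
c=D['top']
f=lambda x,y,z:ray(c,250+x/4.5,110+y/4.5,z)[:2]
a,b=f(188,262,.035),f(215,490,.035)
d,e=f(668,198,.03),f(700,425,.03)
print('corners',a,b,d,e)
y=((a+b)-(d+e))/2; print('yaw',np.degrees(np.arctan2(-y[0],y[1])),np.linalg.norm(y))
x=(a-b+d-e)/2; print(np.degrees(np.arctan2(x[1],x[0])),np.linalg.norm(x)); print('ctr',(a+b+d+e)/4)
# grey apron
m=(masks(c)['grey']|masks(c)['white']).astype(np.uint8); n,l=cv2.connectedComponents(m)
ys,xs=np.where(l==l[182,379]); bx=cv2.boxPoints(cv2.minAreaRect(np.c_[xs,ys].astype(np.float32)))
print('apron',[ray(c,*p,.028)[:2].round(4) for p in bx])
print('hinge',f(110,385,.05),'detent',f(183,352,.0395),'knob top',f(157,185,.086))
g=lambda x,y,z:ray(c,140+x/4,140+y/4,z)[:2]
P=[g(273,276,.002),g(386,256,.002),g(429,473,.002),g(313,496,.002)]
print('pad',P,np.mean(P,0)); v=P[1]-P[2]+P[0]-P[3]; print(np.degrees(np.arctan2(v[1],v[0])))
H=[g(302,300,.044),g(355,291,.044),g(387,460,.044),g(334,472,.044)]
print('head',np.mean(H,0)); v=H[1]-H[2]+H[0]-H[3]; print(np.degrees(np.arctan2(v[1],v[0])))
B=[g(303,350,.091),g(348,346,.091),g(352,418,.091),g(316,421,.091)];print('grip',np.mean(B[:],0))
print(blobs(c,masks(c)['blue'],.091)[2])
Q=[g(195,72,.008),g(388,100,.008),g(372,204,.008),g(180,173,.008)];print('panel',np.array(Q).round(3))
E
```

```text
corners [0.5766687  0.13320452] [0.43685632 0.1173305 ] [ 0.61443253 -0.16290131] [ 0.47406599 -0.17976162]
yaw 7.20334353405164 0.2989585393642503
6.663864928069226 0.14104233761488627
ctr [ 0.52550589 -0.02303198]
apron [array([ 0.599 , -0.0382]), array([ 0.615 , -0.1608]), array([ 0.4773, -0.177 ]), array([ 0.4615, -0.0554])]
hinge [0.50054829 0.179345  ] detent [0.52095573 0.13611945] knob top [0.61563368 0.14716671]
pad [array([0.4670989 , 0.37245634]), array([0.48054666, 0.29262322]), array([0.32791283, 0.2618422 ]), array([0.31259589, 0.34315801])] [0.39703857 0.31751994]
11.067930773931824
head [0.39454487 0.31136661]
10.956981094419906
grip [0.39416986 0.30952528]
{'px': (np.float64(221.9), np.float64(235.8)), 'area': 187, 'm': array([0.3944, 0.311 ]), 'L': np.float64(0.045), 'W': np.float32(10.8), 'ang': np.float64(10.7)}
panel [[0.612 0.427]
 [0.591 0.29 ]
 [0.517 0.301]
 [0.54  0.437]]
```

Emit:
step_arm(
  motion=[
    [[2.7,1.6,-1,0,0,7],[5.4,3.3,-2,0,0,14],[8.1,4.9,-3,0,0,21],[10.8,6.6,-4,0,0,28],[13.5,8.2,-5,0,0,35],[16.2,9.8,-6,0,0,42],[18.9,11.5,-7,0,0,49],[21.6,13.1,-8,0,0,56],[24.3,14.8,-9,0,0,63],[27,16.4,-10,0,0,68.4]],
  ],
  jaw=0.3,
)

```text
time: 1.15
position: [0.5121, -0.357, 0.2032]
eef_rot: [-0.0, 1.0, 0.03, -0.0]
ft_force: [0.2, -0.4, 0.4]
grip_width: 0.0599
```

```bash
python3 - <<'E'
from h import *
c=cap('wrist','w1.png'); t=cap('top','t3.png')
for n,cc in(('w',c),('t',t)):
    m=masks(cc)
    for k in('red','yellow','white'):
        for b in blobs(cc,m[k],.006,100):
            if b['m'][1]<-.25 and b['m'][0]<.7: print(n,k,b)
s=arm.observe();print(s['time'],s['position'],s['eef_rot'],s['grip_width'])
E
```

```text
w red {'px': (np.float64(318.2), np.float64(179.0)), 'area': 1630, 'm': array([ 0.511 , -0.3513]), 'L': np.float64(0.118), 'W': np.float32(15.0), 'ang': np.float64(93.5)}
w yellow {'px': (np.float64(431.0), np.float64(147.7)), 'area': 2148, 'm': array([ 0.5979, -0.3208]), 'L': np.float64(0.12), 'W': np.float32(14.5), 'ang': np.float64(81.1)}
w white {'px': (np.float64(194.3), np.float64(58.4)), 'area': 114, 'm': array([ 0.4145, -0.2663]), 'L': np.float64(0.009), 'W': np.float32(9.4), 'ang': np.float64(157.4)}
w white {'px': (np.float64(14.0), np.float64(176.0)), 'area': 1879, 'm': array([ 0.2671, -0.3638]), 'L': np.float64(0.116), 'W': np.float32(20.3), 'ang': np.float64(65.5)}
t red {'px': (np.float64(467.1), np.float64(191.2)), 'area': 115, 'm': array([ 0.5109, -0.3591]), 'L': np.float64(0.113), 'W': np.float32(3.5), 'ang': np.float64(93.2)}
t yellow {'px': (np.float64(454.9), np.float64(161.1)), 'area': 168, 'm': array([ 0.5965, -0.3269]), 'L': np.float64(0.115), 'W': np.float32(4.2), 'ang': np.float64(80.8)}
t white {'px': (np.float64(563.5), np.float64(141.6)), 'area': 120, 'm':
[... 733 characters left out ...]
.085), 'W': np.float32(26.1), 'ang': np.float64(50.3)}
t white {'px': (np.float64(570.5), np.float64(276.3)), 'area': 129, 'm': array([ 0.2706, -0.6399]), 'L': np.float64(0.064), 'W': np.float32(8.5), 'ang': np.float64(136.2)}
t white {'px': (np.float64(465.0), np.float64(274.6)), 'area': 123, 'm': array([ 0.2778, -0.3462]), 'L': np.float64(0.061), 'W': np.float32(5.6), 'ang': np.float64(66.3)}
t white {'px': (np.float64(473.4), np.float64(386.8)), 'area': 1212, 'm': array([-0.0273, -0.3603]), 'L': np.float64(0.178), 'W': np.float32(36.0), 'ang': np.float64(89.5)}
1.25 [ 0.51347593 -0.35529434  0.20190132] [-1.59343650e-03  9.99544019e-01  3.01519041e-02 -2.77179265e-04] 0.059969176334104715
```

View pics/w1.png

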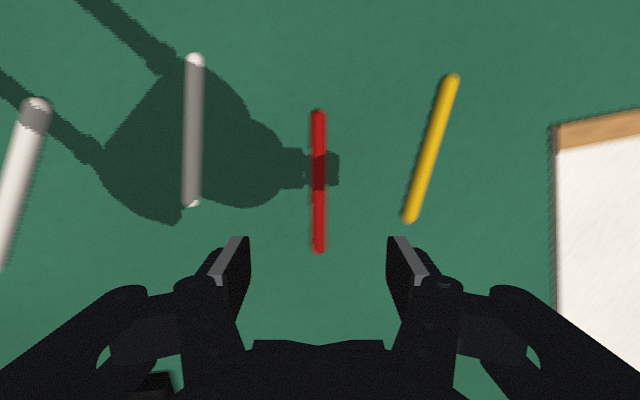

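Emit:
step_arm(
  motion=[
    [[0,0,-2,0,0,0],[0,0,-4,0,0,0],[0,0,-6,0,0,0],[0,0,-8,0,0,0],[0,0,-10,0,0,0],[0,0,-11,0,0,0],[0,0,-11.7,0,0,0],[0,0,-12,0,0,0],[0,0,-12,0,0,0],[0,0,-12,0,0,0]],
  ],
  jaw=0.55,
)

```text
time: 2.25
position: [0.5115, -0.3584, 0.0848]
eef_rot: [0.001, 1.0, 0.028, 0.001]
ft_force: [-0.8, 0.3, 0.5]
grip_width: 0.0386
```

```bash
python3 - <<'E'
from h import *
c=cap('wrist','w2.png'); s=arm.observe();print(s['position'],s['ft_force'],s['grip_width'])
c=cap('scene','s2.png')['color'];cv2.imwrite('pics/s2c.png',cv2.resize(c[200:360,120:340],None,fx=3.5,fy=3.5))
E
```

```text
[ 0.51154962 -0.35836418  0.08476253] [-0.60883383  0.40319932 -0.31366996] 0.038480851005030424
```

View pics/w2.png

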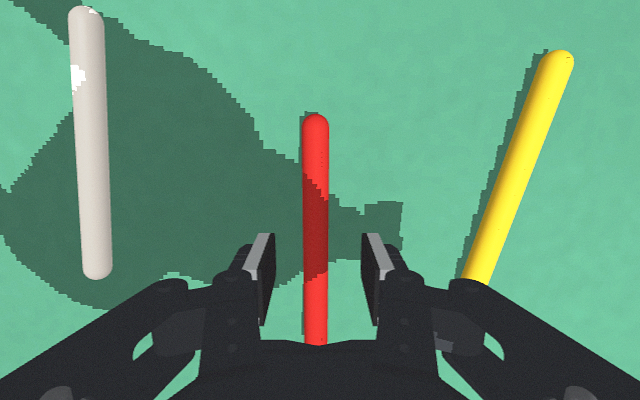

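View pics/s2c.png

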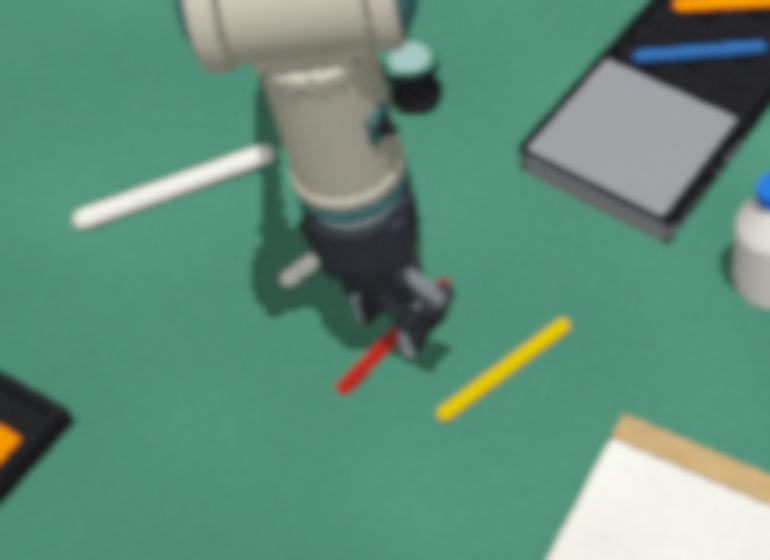

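Emit:
step_arm(
  motion=[
    [[0,0,-0.3,0,0,0],[0,0,-0.6,0,0,0],[0,0,-0.8,0,0,0],[0,0,-0.8,0,0,0],[0,0,-0.8,0,0,0],[0,0,-0.8,0,0,0],[0,0,-0.8,0,0,0],[0,0,-0.8,0,0,0],[0,0,-0.8,0,0,0],[0,0,-0.8,0,0,0]],
  ],
  jaw=1.0,
)

```text
time: 3.35
position: [0.5113, -0.3581, 0.0787]
eef_rot: [0.001, 1.0, 0.028, 0.001]
ft_force: [-3.7, 2.5, 16.3]
grip_width: 0.0084
```

```bash
python3 - <<'E'
from h import *
c=cap('wrist','w3.png'); s=arm.observe();print(s['position'],s['ft_force'],s['grip_width'])
E
```

```text
[ 0.51131459 -0.35811948  0.07865415] [-2.7061858   2.08311742 17.36455363] 0.008033712343414802
```

View pics/w3.png

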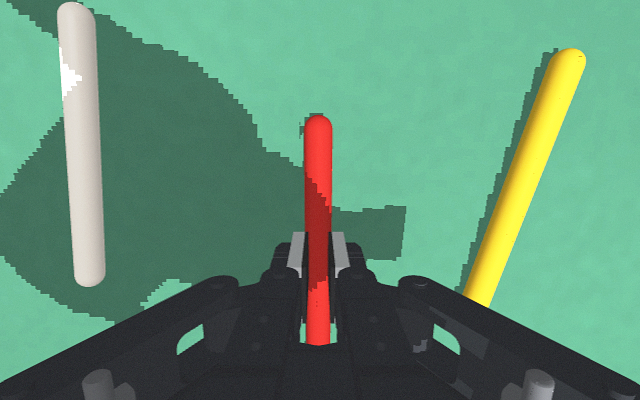

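Emit:
step_arm(
  motion=[
    [[0,0,1,0,0,0],[0,0,3,0,0,0],[0,0,5,0,0,0],[0,0,7,0,0,-6],[0,0,9,0,0,-13],[0,0,11,0,0,-20],[0,2,12,0,0,-27],[0.2,5,13,0,0,-34],[0.4,8,13,0,0,-41],[0.6,11,13,0,0,-48]],
  ],
  jaw=1.0,
)

```text
time: 4.4
position: [0.5172, -0.2471, 0.2063]
eef_rot: [0.0, 0.923, -0.384, 0.0]
ft_force: [-0.8, 0.2, -0.2]
grip_width: 0.0083
```

```bash
python3 - <<'E'
from h import *
c=cap('wrist','w4.png'); s=arm.observe();print(s['position'],s['eef_rot'],s['ft_force'],s['grip_width'])
E
```

```text
[ 0.51651531 -0.24194582  0.20591596] [-0.00241923  0.92308326 -0.38458927 -0.00159371] [-0.13513455  4.20164957 -0.65055914] 0.008334063613914179
```

View pics/w4.png

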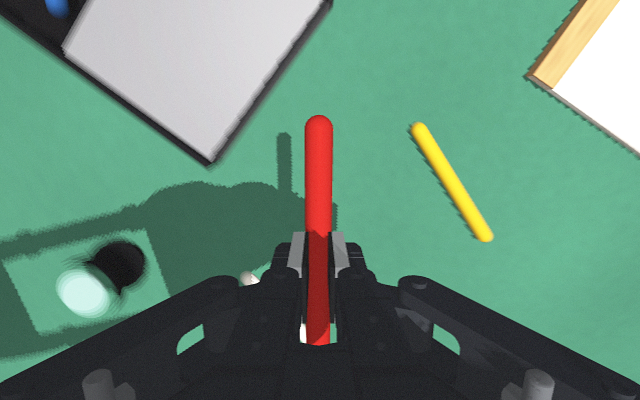

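Emit:
step_arm(
  motion=[
    [[0.2,2.5,0,0,0,-6],[0.4,5.5,0,0,0,-12],[0.7,8.5,0,0,0,-18],[1.0,11.5,0,0,0,-24],[1.3,14,0,0,0,-30],[1.5,15.8,-0.5,0,0,-36],[1.6,16.5,-2,0,0,-38.3],[1.6,16.5,-4,0,0,-38.3],[1.6,16.5,-6,0,0,-38.3],[1.6,16.5,-7,0,0,-38.3]],
  ],
)

```text
time: 5.45
position: [0.5323, -0.0826, 0.1343]
eef_rot: [0.001, 0.749, -0.663, -0.001]
ft_force: [0.5, -0.1, -0.7]
grip_width: 0.0079
```

```bash
python3 - <<'E'
from h import *
c=cap('wrist','w5.png'); s=arm.observe();print(s['position'],s['eef_rot'],s['ft_force'],s['grip_width'])
E
```

```text
[ 0.53178501 -0.08264364  0.13335433] [ 0.00106786  0.74852291 -0.66310471 -0.00211174] [-0.34117064 -0.08303616 -1.04937497] 0.00823132365701978
```

View pics/w5.png

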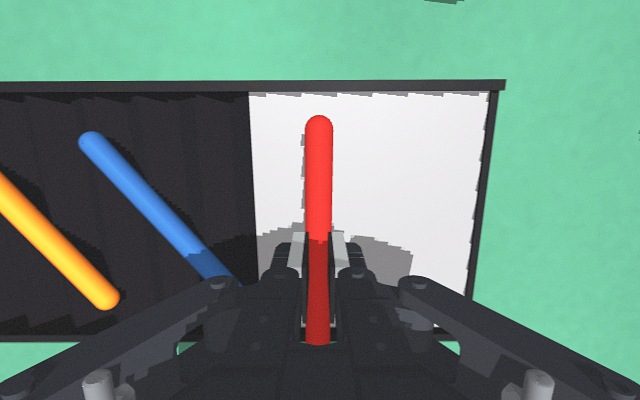

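Emit:
step_arm(
  motion=[
    [[0,-0.4,-0.5,0,0,0],[0.1,-0.5,-1.2,0,0,0],[0.1,-0.5,-1.8,0,0,0],[0.1,-0.5,-2.3,0,0,0],[0.1,-0.5,-2.5,0,0,0],[0.1,-0.5,-2.6,0,0,0],[0.1,-0.5,-2.7,0,0,0],[0.1,-0.5,-2.7,0,0,0],[0.1,-0.5,-2.7,0,0,0],[0.1,-0.5,-2.7,0,0,0]],
  ],
)

```text
time: 6.5
position: [0.5342, -0.088, 0.1091]
eef_rot: [-0.0, 0.748, -0.663, 0.0]
ft_force: [0.6, 0.6, -0.3]
grip_width: 0.0083
```

Emit:
step_arm(
  motion=[
    [[0,0,-0.2,0,0,0],[0,0,-0.2,0,0,0],[0,0,-0.2,0,0,0],[0,0,-0.2,0,0,0],[0,0,-0.2,0,0,0],[0,0,-0.2,0,0,0],[0,0,-0.2,0,0,0],[0,0,-0.2,0,0,0],[0,0,-0.2,0,0,0],[0,0,-0.2,0,0,0]],
  ],
)

```text
time: 7.5
position: [0.5342, -0.088, 0.1069]
eef_rot: [0.0, 0.748, -0.663, 0.0]
ft_force: [-0.3, -0.2, -0.6]
grip_width: 0.0081
```

Emit:
step_arm(
  motion=[
    [[0,0,0,0,0,0],[0,0,0,0,0,0],[0,0,0,0,0,0],[0,0,0,0,0,0],[0,0,1,0,0,0],[0,0,3,0,0,0],[0,0,5,0,0,0],[0,0,8,0,0,0],[0,0,11,0,0,0],[0,0,13,0,0,0]],
  ],
  jaw=0.7,
)

```text
time: 8.5
position: [0.5348, -0.0881, 0.24]
eef_rot: [-0.001, 0.748, -0.663, 0.002]
ft_force: [-0.6, -0.6, -0.2]
grip_width: 0.0257
```

```bash
python3 - <<'E'
from h import *
c=cap('wrist','w6.png'); t=cap('top','t6.png')
for b in blobs(c,masks(c)['red'],.034): print(b)
for k in('yellow','white'):
  for b in blobs(t,masks(t)[k],.006,100):
    if -.45<b['m'][1]<-.25 and b['m'][0]<.7: print(k,b)
s=arm.observe();print(s['time'],s['position'],s['eef_rot'],s['ft_force'],s['grip_width'])
E
```

```text
{'px': (np.float64(317.2), np.float64(180.1)), 'area': 1849, 'm': array([ 0.5376, -0.0878]), 'L': np.float64(0.119), 'W': np.float32(14.0), 'ang': np.float64(6.9)}
white {'px': (np.float64(456.1), np.float64(226.8)), 'area': 164, 'm': array([ 0.411 , -0.3251]), 'L': np.float64(0.11), 'W': np.float32(4.1), 'ang': np.float64(85.9)}
white {'px': (np.float64(476.8), np.float64(279.9)), 'area': 324, 'm': array([ 0.263 , -0.3787]), 'L': np.float64(0.163), 'W': np.float32(5.6), 'ang': np.float64(65.5)}
8.6 [ 0.53587207 -0.08844047  0.24088814] [-0.00165231  0.74838215 -0.66325585  0.00361929] [ 0.52889569 -0.19024547 -0.0774861 ] 0.025701070085307504
```

View pics/w6.png

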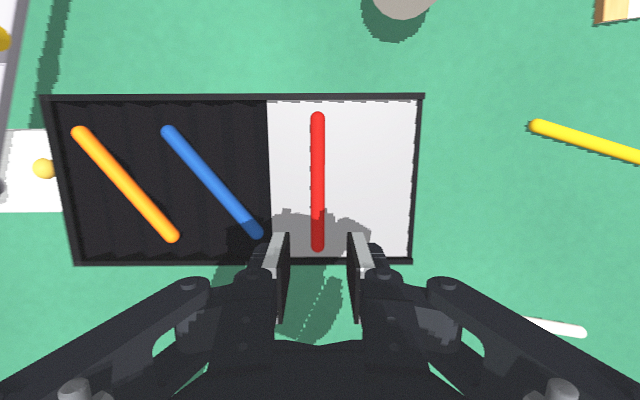

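View pics/t6.png

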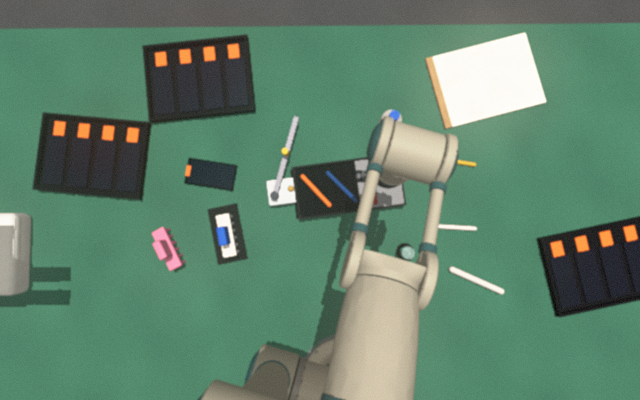

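Emit:
step_arm(
  motion=[
    [[0.3,-1,0,0,0,8],[0.9,-3.5,0,0,0,16],[1.6,-6.5,0,0,0,24],[2.4,-10,-0.5,0,0,32],[3.2,-13.5,-1,0,0,40],[4.2,-17,-2,0,0,48],[5.1,-20,-3,0,0,56],[5.8,-22.5,-4,0,0,64],[6.3,-24,-5,0,0,72],[6.3,-24,-5,0,0,73.8]],
  ],
  jaw=0.4,
)

```text
time: 9.6
position: [0.5965, -0.3299, 0.1837]
eef_rot: [-0.001, 0.997, -0.081, -0.002]
ft_force: [0.1, -0.4, 0.1]
grip_width: 0.0511
```

```bash
python3 - <<'E'
from h import *
c=cap('wrist','w7.png'); t=cap('top')
for n,cc in(('w',c),('t',t)):
  for k in('yellow',):
   for b in blobs(cc,masks(cc)[k],.006,60):
    if -.45<b['m'][1]<-.25 and b['m'][0]<.7: print(n,k,b)
s=arm.observe();q=s['eef_rot'];print(s['time'],s['position'],2*np.degrees(np.arctan2(q[2],q[1])),s['grip_width'])
E
```

```text
w yellow {'px': (np.float64(317.4), np.float64(179.8)), 'area': 1993, 'm': array([ 0.5963, -0.3205]), 'L': np.float64(0.12), 'W': np.float32(15.0), 'ang': np.float64(80.8)}
t yellow {'px': (np.float64(450.7), np.float64(160.5)), 'area': 129, 'm': array([ 0.5986, -0.3151]), 'L': np.float64(0.094), 'W': np.float32(4.1), 'ang': np.float64(81.3)}
9.7 [ 0.5965102  -0.32826606  0.18512789] -9.367467097249259 0.05148829315801032
```

View pics/w7.png

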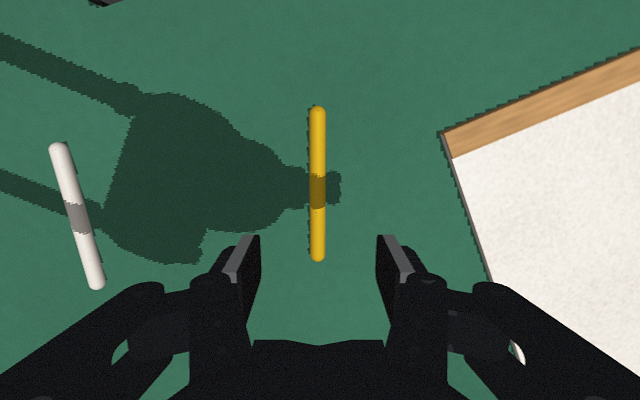

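Emit:
step_arm(
  motion=[
    [[0,0,-2,0,0,0],[0,0,-4,0,0,0],[0,0,-6,0,0,0],[0,0,-8,0,0,0],[0,0,-9.5,0,0,0],[0,0,-10.3,0,0,0],[0,0,-10.6,0,0,0],[0,0,-10.7,0,0,0],[0,0,-10.7,0,0,0],[0,0,-10.7,0,0,0]],
  ],
)

```text
time: 10.7
position: [0.5976, -0.3283, 0.0809]
eef_rot: [0.0, 0.997, -0.081, 0.001]
ft_force: [-0.1, -0.8, 0.0]
grip_width: 0.0513
```

Emit:
step_arm(
  motion=[
    [[0,0,0,0,0,0],[0,0,0,0,0,0],[0,0,0,0,0,0],[0,0,0,0,0,0],[0,0,0,0,0,0],[0,0,0,0,0,0],[0,0,0.5,0,0,0],[0,0,2,0,0,0],[0,0,4,0,0,0],[0,0,6,0,0,0]],
  ],
  jaw=1.0,
)

```text
time: 11.7
position: [0.5972, -0.328, 0.1409]
eef_rot: [-0.0, 0.997, -0.081, -0.0]
ft_force: [-0.4, -0.1, -0.6]
grip_width: 0.0071
```

Emit:
step_arm(
  motion=[
    [[0,0.5,2,0,0,-8],[-0.5,2,4,0,0,-16],[-1.2,4.5,5.5,0,0,-24],[-2,7.5,6,0,0,-32],[-2.8,10.5,6,0,0,-40],[-3.7,13.5,6,0,0,-48],[-4.5,16.5,6,0,0,-56],[-5.3,19,5,0,0,-64],[-5.9,20.6,3.5,0,0,-72],[-5.9,20.6,1.5,0,0,-73.8]],
  ],
)

```text
time: 12.7
position: [0.5376, -0.1198, 0.1562]
eef_rot: [-0.001, 0.748, -0.664, 0.001]
ft_force: [0.3, -1.2, -1.2]
grip_width: 0.0068
```

```bash
python3 - <<'E'
from h import *
c=cap('wrist','w8.png')
s=arm.observe();q=s['eef_rot'];print(s['time'],s['position'],2*np.degrees(np.arctan2(q[2],q[1])),s['grip_width'])
E
```

```text
12.75 [ 0.53629078 -0.12022999  0.15264463] -83.13825581668816 0.006733966262480778
```

View pics/w8.png

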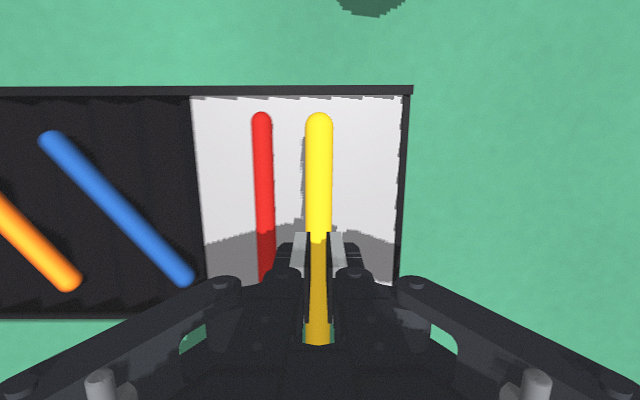

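Emit:
step_arm(
  motion=[
    [[0,0,-1,0,0,0],[0,0,-2.2,0,0,0],[0,0,-3.3,0,0,0],[0,0,-4,0,0,0],[0,0,-4.4,0,0,0],[0,0,-4.6,0,0,0],[0,0,-4.7,0,0,0],[0,0,-4.7,0,0,0],[0,0,-4.7,0,0,0],[0,0,-4.7,0,0,0]],
  ],
)

```text
time: 13.75
position: [0.5384, -0.1222, 0.1085]
eef_rot: [-0.0, 0.748, -0.663, 0.001]
ft_force: [-1.3, -0.1, 4.6]
grip_width: 0.0067
```

Emit:
step_arm(
  motion=[
    [[0,0,0,0,0,0],[0,0,0,0,0,0],[0,0,0,0,0,0],[0,0,0,0,0,0],[0,0,1,0,0,0],[0,0,3,0,0,0],[0,0,5,0,0,0],[0,0,8,0,0,0],[0,0,11,0,0,0],[0,0,13,0,0,0]],
  ],
  jaw=0.7,
)

```text
time: 14.75
position: [0.5388, -0.1222, 0.2409]
eef_rot: [-0.001, 0.748, -0.663, 0.002]
ft_force: [0.2, -0.4, 0.4]
grip_width: 0.0257
```

```bash
python3 - <<'E'
from h import *
c=cap('wrist','w9.png'); t=cap('top','t9.png')
for k in('red','yellow'):
  for b in blobs(c,masks(c)[k],.034): print(k,b)
for k in('white',):
  for b in blobs(t,masks(t)[k],.006,50):
    if -.45<b['m'][1]<-.2 and b['m'][0]<.7: print(k,b)
s=arm.observe();print(s['time'],s['position'],s['ft_force'],s['grip_width'])
E
```

```text
red {'px': (np.float64(275.7), np.float64(171.1)), 'area': 1618, 'm': array([ 0.5448, -0.0869]), 'L': np.float64(0.104), 'W': np.float32(14.0), 'ang': np.float64(6.7)}
yellow {'px': (np.float64(317.4), np.float64(178.4)), 'area': 1909, 'm': array([ 0.5428, -0.1219]), 'L': np.float64(0.12), 'W': np.float32(14.0), 'ang': np.float64(6.9)}
yellow {'px': (np.float64(82.1), np.float64(182.6)), 'area': 1626, 'm': array([0.5156, 0.0726]), 'L': np.float64(0.118), 'W': np.float32(11.2), 'ang': np.float64(42.8)}
yellow {'px': (np.float64(6.3), np.float64(168.4)), 'area': 208, 'm': array([0.5203, 0.1339]), 'L': np.float64(0.016), 'W': np.float32(13.0), 'ang': np.float64(173.8)}
white {'px': (np.float64(441.9), np.float64(143.3)), 'area': 781, 'm': array([ 0.6479, -0.2914]), 'L': np.float64(0.148), 'W': np.float32(22.6), 'ang': np.float64(70.3)}
white {'px': (np.float64(474.2), np.float64(154.6)), 'area': 101, 'm': array([ 0.6147, -0.3822]), 'L': np.float64(0.055), 'W': np.float32(8.7), 'ang': np.float64(156.8)}
white {'px': (np.float64(465.5), np.float64(227.3)), 'area': 86, 'm': array([ 0.4094, -0.3516]), 'L': np.float64(0.056), 'W': np.float32(4.0), 'ang': np.float64(89.5)}
white {'px': (np.float64(412.2), np.float64(251.6)), 'area': 53, 'm': array([ 0.3428, -0.2003]), 'L': np.float64(0.076), 'W': np.float32(4.0), 'ang': np.float64(68.3)}
white {'px': (np.float64(471.6), np.float64(280.2)), 'area': 394, 'm': array([ 0.2622, -0.3642]), 'L': np.float64(0.165), 'W': np.float32(20.2), 'ang': np.float64(67.8)}
14.85 [ 0.53981268 -0.12256231  0.24187527] [-0.2897572   0.17592264  0.71429539] 0.02599542832707848
```

View pics/w9.png

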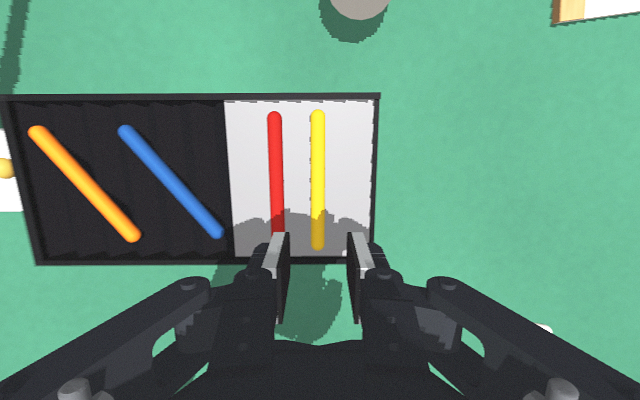

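View pics/t9.png

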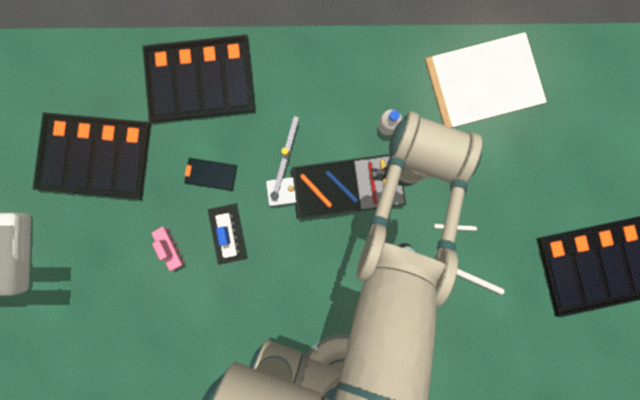

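Emit:
step_arm(
  motion=[
    [[-0.5,-1,0,0,0,8],[-1.8,-3.2,0,0,0,16],[-3.4,-5.6,0,0,0,24],[-5,-8,-0.5,0,0,32],[-6.6,-10.5,-1,0,0,40],[-8.2,-13,-2,0,0,48],[-9.8,-15.5,-3,0,0,56],[-11.2,-17.8,-4,0,0,64],[-12.2,-19.4,-5,0,0,72],[-12.7,-20,-5.2,0,0,79.1]],
  ],
  jaw=0.4,
)

```text
time: 15.85
position: [0.4094, -0.3228, 0.184]
eef_rot: [-0.001, 0.999, -0.033, -0.001]
ft_force: [-0.4, -0.0, 0.5]
grip_width: 0.0515
```

```bash
python3 - <<'E'
from h import *
c=cap('wrist','w10.png'); t=cap('top','t10.png')
for n,cc in(('w',c),('t',t)):
  h=cv2.cvtColor(cc['color'],cv2.COLOR_BGR2HSV)
  for b in blobs(cc,(h[...,1]<45)&(h[...,2]>120),.006,60):
    if -.45<b['m'][1]<-.25 and b['m'][0]<.7: print(n,b)
s=arm.observe();q=s['eef_rot'];print(s['time'],s['position'],2*np.degrees(np.arctan2(q[2],q[1])),s['grip_width'])
E
```

```text
w {'px': (np.float64(319.1), np.float64(185.2)), 'area': 2542, 'm': array([ 0.4094, -0.3174]), 'L': np.float64(0.12), 'W': np.float32(17.0), 'ang': np.float64(86.3)}
w {'px': (np.float64(150.2), np.float64(230.0)), 'area': 2643, 'm': array([ 0.2759, -0.3446]), 'L': np.float64(0.103), 'W': np.float32(24.3), 'ang': np.float64(66.0)}
w {'px': (np.float64(236.8), np.float64(257.2)), 'area': 496, 'm': array([ 0.3402, -0.3718]), 'L': np.float64(0.045), 'W': np.float32(16.8), 'ang': np.float64(65.4)}
w {'px': (np.float64(399.0), np.float64(257.2)), 'area': 505, 'm': array([ 0.4688, -0.3801]), 'L': np.float64(0.044), 'W': np.float32(16.2), 'ang': np.float64(107.1)}
t {'px': (np.float64(453.9), np.float64(226.8)), 'area': 217, 'm': array([ 0.4111, -0.3189]), 'L': np.float64(0.115), 'W': np.float32(5.6), 'ang': np.float64(86.1)}
t {'px': (np.float64(462.1), np.float64(273.5)), 'area': 160, 'm': array([ 0.281 , -0.3384]), 'L': np.float64(0.077), 'W': np.float32(6.0), 'ang': np.float64(67.3)}
15.95 [ 0.40991047 -0.32234305  0.18465413] -4.129288193007898 0.051216728557241395
```

View pics/w10.png

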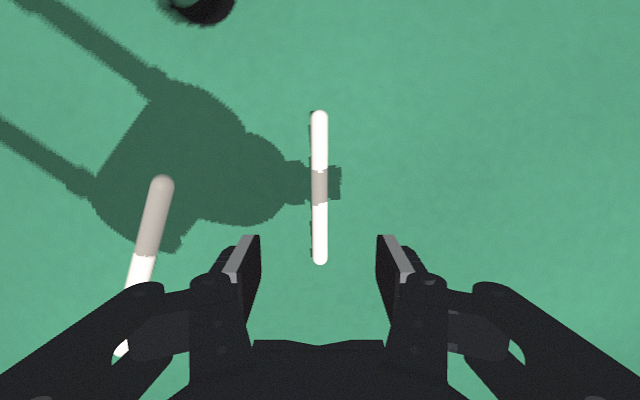

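Emit:
step_arm(
  motion=[
    [[0,0,-2,0,0,0],[0,0,-4,0,0,0],[0,0,-6,0,0,0],[0,0,-8,0,0,0],[0,0,-9.5,0,0,0],[0,0,-10.3,0,0,0],[0,0,-10.6,0,0,0],[0,0,-10.7,0,0,0],[0,0,-10.7,0,0,0],[0,0,-10.7,0,0,0]],
  ],
)

```text
time: 16.95
position: [0.4115, -0.3223, 0.0796]
eef_rot: [0.001, 0.999, -0.035, 0.001]
ft_force: [0.3, 0.3, 0.3]
grip_width: 0.0513
```

Emit:
step_arm(
  motion=[
    [[0,0,0,0,0,0],[0,0,0,0,0,0],[0,0,0,0,0,0],[0,0,0,0,0,0],[0,0,0,0,0,0],[0,0,0,0,0,0],[0,0,0.5,0,0,0],[0,0,2,0,0,0],[0,0,4,0,0,0],[0,0,6,0,0,0]],
  ],
  jaw=1.0,
)

```text
time: 17.95
position: [0.411, -0.3218, 0.1394]
eef_rot: [-0.0, 0.999, -0.035, -0.0]
ft_force: [0.4, -0.2, -0.0]
grip_width: 0.0075
```

Emit:
step_arm(
  motion=[
    [[0.3,0.3,2,0,0,-8],[1.5,1.5,4,0,0,-16],[3,3.5,5.5,0,0,-24],[4.7,5.8,6,0,0,-32],[6.4,8.1,6,0,0,-40],[8.2,10.4,6,0,0,-48],[10,12.7,6,0,0,-56],[11.5,14.8,5,0,0,-64],[12.7,16.4,3.5,0,0,-72],[13,16.8,1.5,0,0,-79]],
  ],
)

```text
time: 18.95
position: [0.5429, -0.1524, 0.1543]
eef_rot: [-0.001, 0.748, -0.664, 0.001]
ft_force: [-0.3, -0.7, 0.1]
grip_width: 0.0081
```

```bash
python3 - <<'E'
from h import *
c=cap('wrist','w11.png')
s=arm.observe();q=s['eef_rot'];print(s['time'],s['position'],2*np.degrees(np.arctan2(q[2],q[1])),s['grip_width'])
E
```

```text
19.0 [ 0.5406719  -0.15173754  0.15052729] -83.36424306885873 0.0077284570519707265
```

View pics/w11.png

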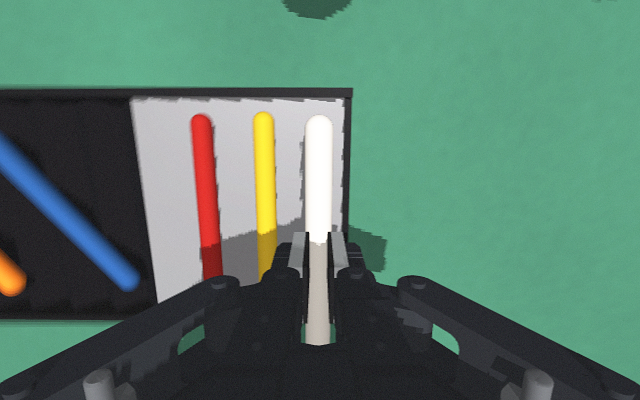

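Emit:
step_arm(
  motion=[
    [[0,0.3,-1,0,0,0],[0,0.3,-2.2,0,0,0],[0,0.3,-3.3,0,0,0],[0,0.3,-4,0,0,0],[0,0.3,-4.3,0,0,0],[0,0.3,-4.4,0,0,0],[0,0.3,-4.4,0,0,0],[0,0.3,-4.4,0,0,0],[0,0.3,-4.4,0,0,0],[0,0.3,-4.4,0,0,0]],
  ],
)

```text
time: 20.0
position: [0.5413, -0.151, 0.1102]
eef_rot: [-0.0, 0.749, -0.663, 0.0]
ft_force: [-0.3, 0.0, -0.6]
grip_width: 0.0077
```

Emit:
step_arm(
  motion=[
    [[0,0,0,0,0,0],[0,0,0,0,0,0],[0,0,0,0,0,0],[0,0,0,0,0,0],[0,0,1,0,0,0],[0,0,3,0,0,0],[0,0,5,0,0,0],[0,0,8,0,0,0],[0,0,11,0,0,0],[0,0,13,0,0,0]],
  ],
  jaw=0.72,
)

```text
time: 21.0
position: [0.5418, -0.1512, 0.243]
eef_rot: [-0.001, 0.749, -0.663, 0.002]
ft_force: [-0.2, -0.3, -0.1]
grip_width: 0.0239
```

```bash
python3 - <<'E'
from h import *
c=cap('wrist','w12.png')
s=arm.observe();q=s['eef_rot'];print(s['time'],s['position'],s['ft_force'],s['grip_width'])
E
```

```text
21.05 [ 0.54307059 -0.15174382  0.24593577] [ 0.53851087 -0.8552858   2.42048784] 0.024023154516967373
```

View pics/w12.png

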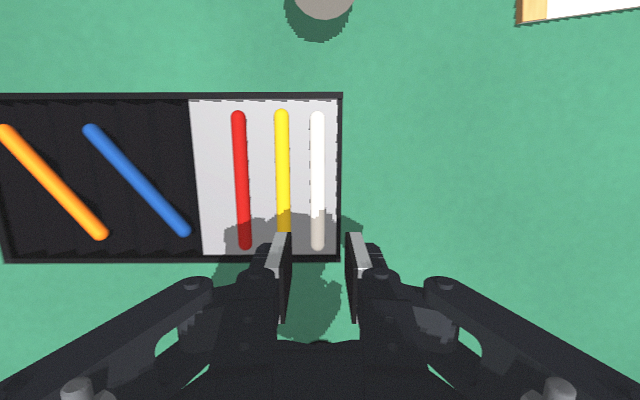

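Emit:
step_arm(
  motion=[
    [[-0.5,2,1,0,0,0],[-2,6.5,2,0,0,0],[-3.5,11.3,2,0,0,0],[-5,16,2,0,0,1],[-6.5,20.8,2,0,0,2],[-8,25.6,2,0,0,3],[-9.5,30.4,2,0,0,4],[-11,35.2,2,0,0,4],[-12.6,40,2,0,0,4],[-14,44,1,0,0,4]],
  ],
  jaw=0.3,
)

```text
time: 22.05
position: [0.4007, 0.2915, 0.2514]
eef_rot: [-0.002, 0.772, -0.636, 0.001]
ft_force: [0.6, 0.3, -0.2]
grip_width: 0.0598
```

Emit:
step_arm(
  motion=[
    [[-0.7,2.2,0,0,0,0],[-0.7,2.2,0,0,0,0],[-0.7,2.2,0,0,0,0],[-0.7,2.2,0,0,0,0],[-0.7,2.2,0,0,0,0],[-0.7,2.2,0,0,0,0],[-0.7,2.2,0,0,0,0],[-0.7,2.2,0,0,0,0],[-0.7,2.2,0,0,0,0],[-0.7,2.2,0,0,0,0]],
  ],
)

```text
time: 23.05
position: [0.3942, 0.3109, 0.2499]
eef_rot: [0.0, 0.772, -0.636, 0.0]
ft_force: [0.4, 0.0, -1.1]
grip_width: 0.0598
```

```bash
python3 - <<'E'
from h import *
c=cap('wrist','w13.png'); t=cap('top','t13.png')
for n,cc in(('w',c),('t',t)):
 for b in blobs(cc,masks(cc)['blue'],.093,60): print(n,b)
for k in('red','yellow','white','blue','orange'):
 for b in blobs(t,masks(t)[k],.034,60):
  if .44<b['m'][0]<.62 and -.2<b['m'][1]<.12: print(k,b)
s=arm.observe();q=s['eef_rot'];print(s['time'],s['position'],2*np.degrees(np.arctan2(q[2],q[1])),s['grip_width'])
E
```

```text
w {'px': (np.float64(314.9), np.float64(192.6)), 'area': 2235, 'm': array([0.3981, 0.3136]), 'L': np.float64(0.054), 'W': np.float32(30.0), 'ang': np.float64(10.9)}
t {'px': (np.float64(394.1), np.float64(114.9)), 'area': 76, 'm': array([ 0.708 , -0.1417]), 'L': np.float64(0.027), 'W': np.float32(8.0), 'ang': np.float64(178.9)}
t {'px': (np.float64(341.5), np.float64(186.2)), 'area': 182, 'm': array([ 0.5208, -0.0009]), 'L': np.float64(0.111), 'W': np.float32(4.2), 'ang': np.float64(44.3)}
red {'px': (np.float64(372.2), np.float64(182.9)), 'area': 117, 'm': array([ 0.5342, -0.0883]), 'L': np.float64(0.112), 'W': np.float32(2.9), 'ang': np.float64(6.9)}
yellow {'px': (np.float64(384.5), np.float64(180.6)), 'area': 136, 'm': array([ 0.5401, -0.1222]), 'L': np.float64(0.115), 'W': np.float32(3.3), 'ang': np.float64(7.1)}
white {'px': (np.float64(395.4), np.float64(178.9)), 'area': 236, 'm': array([ 0.5445, -0.1524]), 'L': np.float64(0.124), 'W': np.float32(6.4), 'ang': np.float64(9.4)}
blue {'px': (np.float64(341.5), np.float64(186.2)), 'area': 182, 'm': array([ 0.5258, -0.0035]), 'L': np.float64(0.117), 'W': np.float32(4.2), 'ang': np.float64(44.3)}
orange {'px': (np.float64(315.6), np.float64(190.2)), 'area': 231, 'm': array([0.5154, 0.0679]), 'L': np.float64(0.121), 'W': np.float32(5.3), 'ang': np.float64(42.5)}
23.15 [0.39416635 0.31100798 0.24990378] -79.0007750449736 0.060032428592269246
```

View pics/w13.png

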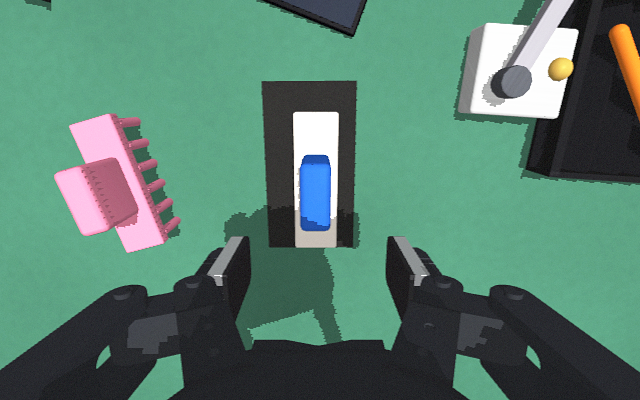

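View pics/t13.png

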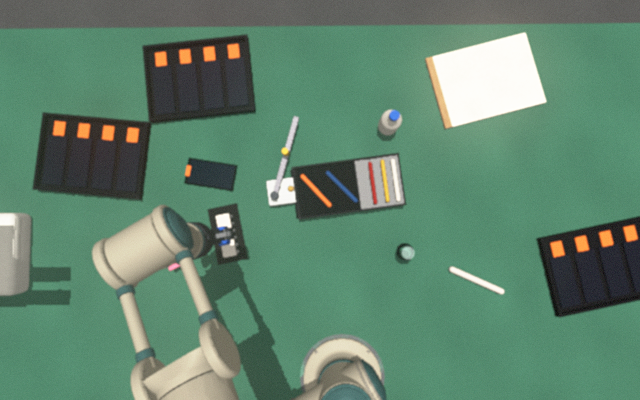

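Emit:
step_arm(
  motion=[
    [[0.1,0.1,-2,0,0,0],[0.1,0.1,-4,0,0,0],[0.1,0.1,-6,0,0,0],[0.1,0.1,-8,0,0,0],[0.1,0.1,-9.5,0,0,0],[0.1,0.1,-10.8,0,0,0],[0.1,0.1,-11.5,0,0,0],[0.1,0.1,-11.9,0,0,0],[0.1,0.1,-11.9,0,0,0],[0.1,0.1,-11.9,0,0,0]],
  ],
)

```text
time: 24.15
position: [0.3955, 0.3122, 0.1314]
eef_rot: [-0.0, 0.772, -0.636, 0.0]
ft_force: [-0.1, 0.5, 1.4]
grip_width: 0.0599
```

Emit:
step_arm(
  motion=[
    [[0,0,0,0,0,0],[0,0,0,0,0,0],[0,0,0,0,0,0],[0,0,0,0,0,0],[0,0,0,0,0,0],[0,0,0,0,0,0],[0,0,0,0,0,0],[0,0,0,0,0,0],[0,0,0,0,0,0],[0,0,0,0,0,0]],
  ],
  jaw=1.0,
)

```text
time: 25.15
position: [0.3954, 0.3122, 0.1314]
eef_rot: [-0.0, 0.772, -0.636, 0.0]
ft_force: [-0.5, -0.2, 5.2]
grip_width: 0.0212
```

```bash
python3 - <<'E'
from h import *
c=cap('wrist','w14.png'); t=cap('scene','s14.png')
cv2.imwrite('pics/s14c.png',cv2.resize(t['color'][80:220,280:440],None,fx=4,fy=4))
s=arm.observe();q=s['eef_rot'];print(s['time'],s['position'],2*np.degrees(np.arctan2(q[2],q[1])),s['ft_force'],s['grip_width'])
E
```

```text
25.25 [0.39540404 0.31213731 0.13138095] -79.00275861369083 [-1.54449508  0.31407418  5.9809955 ] 0.021321663636955767
```

View pics/w14.png

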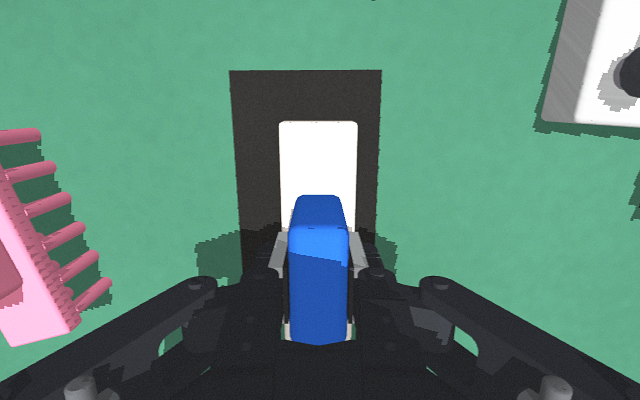

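View pics/s14c.png

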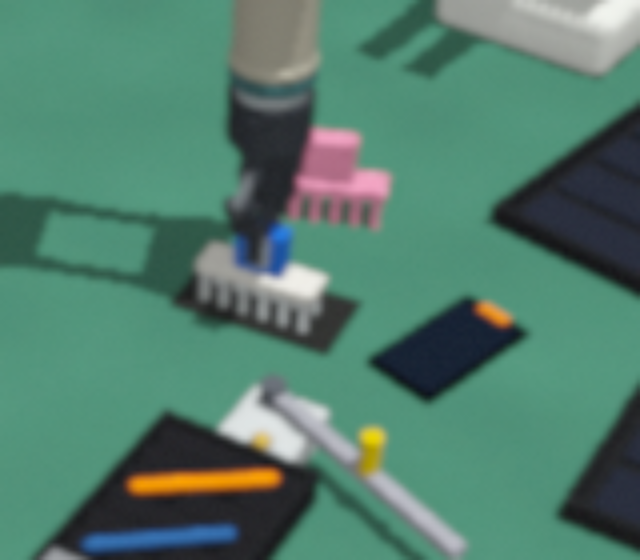

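Emit:
step_arm(
  motion=[
    [[0,0,1,0,0,0],[0,0,3,0,0,0],[0,0,6,0,0,0],[0,0,9,0,0,0],[0.5,-1,11,0,0,0],[1.3,-4,12,0,0,-1],[2.3,-8,12,0,0,-2],[3.4,-12,12,0,0,-3],[4.6,-16,12,0,0,-4],[5.8,-20,12,0,0,-4]],
  ],
)

```text
time: 26.25
position: [0.4527, 0.1104, 0.2508]
eef_rot: [0.0, 0.749, -0.663, -0.0]
ft_force: [1.1, -0.0, -2.4]
grip_width: 0.0211
```

Emit:
step_arm(
  motion=[
    [[1.2,-4,0,0,0,0],[2.4,-8,0,0,0,0],[3.6,-12,0,0,0,0],[4.8,-16,0,0,0,0],[6,-20,0,0,0,0],[7.2,-24,0,0,0,0],[8.2,-27.5,0,0,0,0],[9,-30,0,0,0,0],[9.4,-31.4,0,0,0,0],[9.4,-31.4,0,0,0,0]],
  ],
)

```text
time: 27.25
position: [0.5473, -0.2034, 0.2503]
eef_rot: [0.0, 0.748, -0.663, -0.0]
ft_force: [-0.3, 0.5, -2.8]
grip_width: 0.0217
```

```bash
python3 - <<'E'
from h import *
c=cap('wrist','w15.png'); t=cap('scene','s15.png')
cv2.imwrite('pics/s15c.png',cv2.resize(t['color'][150:310,200:400],None,fx=4,fy=3.7))
s=arm.observe();q=s['eef_rot'];print(s['time'],s['position'],2*np.degrees(np.arctan2(q[2],q[1])),s['ft_force'],s['grip_width'])
E
```

```text
27.35 [ 0.54644938 -0.20086617  0.2504678 ] -83.00731479817625 [ 0.36610684  0.81234852 -3.5253308 ] 0.021334049714431376
```

View pics/w15.png

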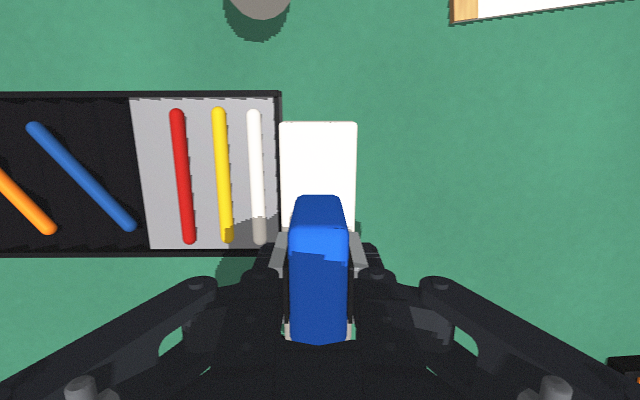

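View pics/s15c.png

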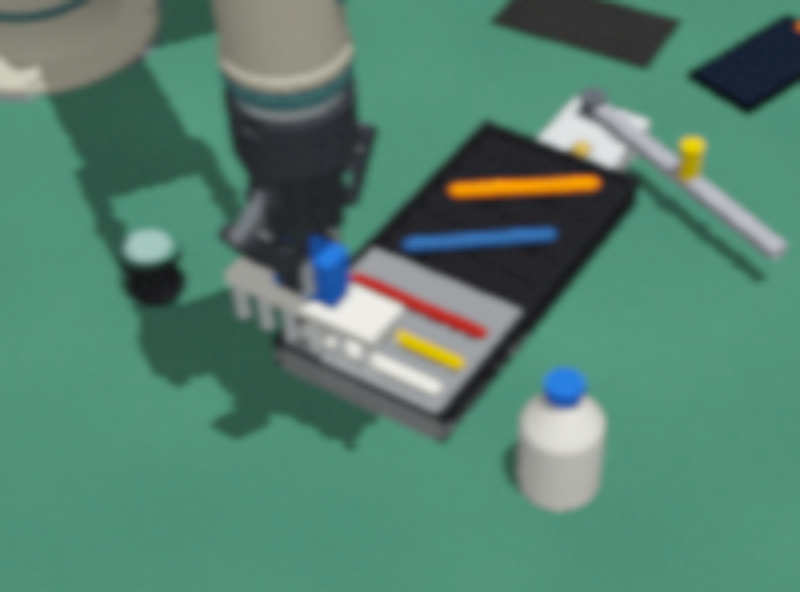

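Emit:
step_arm(
  motion=[
    [[0,0,-1.5,0,0,0],[0,0,-3,0,0,0],[0,0,-4.5,0,0,0],[0,0,-6,0,0,0],[0,0,-7.3,0,0,0],[0,0,-8.2,0,0,0],[0,0,-8.7,0,0,0],[0,0,-8.9,0,0,0],[0,0,-8.9,0,0,0],[0,0,-8.9,0,0,0]],
  ],
)

```text
time: 28.35
position: [0.5475, -0.2022, 0.1625]
eef_rot: [-0.0, 0.749, -0.663, 0.001]
ft_force: [0.3, -0.6, -1.5]
grip_width: 0.0212
```

Emit:
step_arm(
  motion=[
    [[-0.1,0.8,0,0,0,0],[-0.2,1.6,0,0,0,0],[-0.3,2.4,0,0,0,0],[-0.4,3.2,0,0,0,0],[-0.5,4,0,0,0,0],[-0.6,4.8,0,0,0,0],[-0.7,5.6,0,0,0,0],[-0.8,6.4,0,0,0,0],[-0.9,7.2,0,0,0,0],[-1,8,0,0,0,0]],
  ],
)

```text
time: 29.35
position: [0.5371, -0.1214, 0.162]
eef_rot: [0.0, 0.749, -0.663, 0.0]
ft_force: [0.4, 0.8, -3.3]
grip_width: 0.0217
```

```bash
cat > look.py <<'E'
from h import *
import sys
n=sys.argv[1]
c=cap('wrist','w%s.png'%n); t=cap('scene','s%s.png'%n)
cv2.imwrite('pics/s%sc.png'%n,cv2.resize(t['color'][150:310,200:400],None,fx=4,fy=3.7))
s=arm.observe();q=s['eef_rot'];p=s['position']
d=p[:2]-np.array([.5255,-.023]);a=np.radians(7);R=np.array([[np.cos(a),np.sin(a)],[-np.sin(a),np.cos(a)]])
print(s['time'],p,'tray',R@d,2*np.degrees(np.arctan2(q[2],q[1])),s['ft_force'].round(1),s['grip_width'])
for k in('red','yellow','white','blue','orange'):
  for b in blobs(c,masks(c)[k],.034,150):
    m=R@(b['m']-np.array([.5255,-.023]))
    if abs(m[0])<.07 and -.16<m[1]<.15: print(k,m.round(3),b['L'],b['ang']-7,b['px'])
E
python3 look.py 16
```

```text
29.45 [ 0.53674653 -0.1207698   0.16185853] tray [-0.00075244 -0.09841164] -82.94896466230003 [-0.2 -0.1 -3. ] 0.021400114209122353
red [ 0.012 -0.051] 0.109 -0.40000000000000036 (np.float64(237.5), np.float64(191.5))
yellow [ 0.02  -0.063] 0.097 0.40000000000000036 (np.float64(256.7), np.float64(178.8))
yellow [-0.024  0.079] 0.061 35.4 (np.float64(34.5), np.float64(246.4))
white [ 0.033 -0.091] 0.122 91.6 (np.float64(303.3), np.float64(157.0))
blue [0.005 0.023] 0.12 37.8 (np.float64(115.5), np.float64(202.7))
blue [-0.04  -0.099] 0.106 0.09999999999999964 (np.float64(317.8), np.float64(270.3))
orange [-0.018  0.074] 0.07 35.6 (np.float64(39.8), np.float64(238.7))
```

View pics/w16.png

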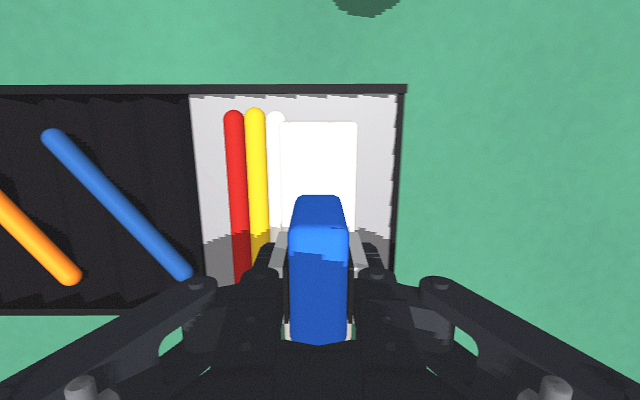

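View pics/s16c.png

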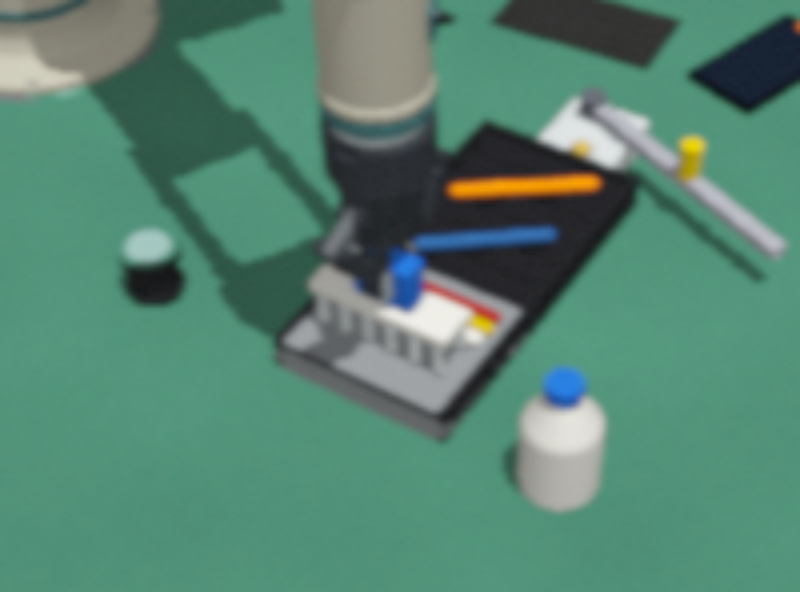

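Emit:
step_arm(
  motion=[
    [[-0.05,0.4,0,0,0,0],[-0.1,0.8,0,0,0,0],[-0.15,1.2,0,0,0,0],[-0.2,1.6,0,0,0,0],[-0.25,2,0,0,0,0],[-0.3,2.4,0,0,0,0],[-0.35,2.8,0,0,0,0],[-0.4,3.2,0,0,0,0],[-0.45,3.6,0,0,0,0],[-0.5,4,0,0,0,0]],
  ],
)

```text
time: 30.45
position: [0.5321, -0.0816, 0.1619]
eef_rot: [0.0, 0.749, -0.663, -0.0]
ft_force: [0.1, -1.2, -2.6]
grip_width: 0.0209
```

```bash
python3 look.py 17
```

```text
30.55 [ 0.5318956  -0.08135069  0.16187731] tray [-0.00076323 -0.05869518] -82.97405739418006 [ 0.2 -0.2 -2.6] 0.021108572746819917
red [ 0.014 -0.012] 0.1 -0.9000000000000004 (np.float64(239.1), np.float64(187.8))
yellow [ 0.02  -0.022] 0.098 0.2999999999999998 (np.float64(255.6), np.float64(179.1))
yellow [0.    0.095] 0.114 35.9 (np.float64(65.2), np.float64(210.4))
white [ 0.026 -0.09 ] 0.123 90.0 (np.float64(370.8), np.float64(167.9))
blue [0.007 0.024] 0.118 30.6 (np.float64(179.7), np.float64(200.0))
blue [-0.04  -0.059] 0.106 0.0 (np.float64(317.9), np.float64(270.3))
orange [0.005 0.089] 0.118 32.0 (np.float64(72.8), np.float64(202.6))
orange [-0.005  0.097] 0.105 35.9 (np.float64(63.0), np.float64(218.8))
```

View pics/w17.png

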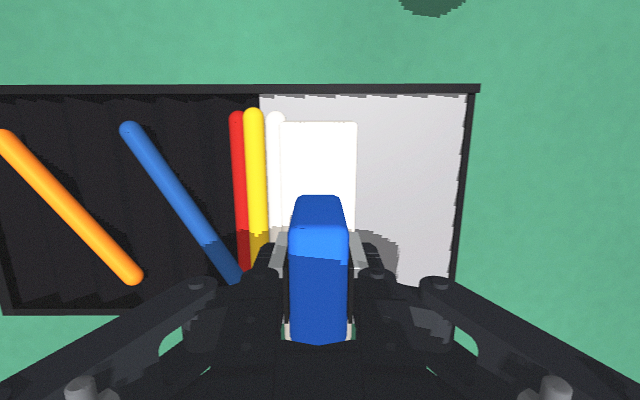

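Emit:
step_arm(
  motion=[
    [[-0.05,0.4,0,0,0,0],[-0.1,0.8,0,0,0,0],[-0.15,1.2,0,0,0,0],[-0.2,1.6,0,0,0,0],[-0.25,2,0,0,0,0],[-0.3,2.4,0,0,0,0],[-0.35,2.8,0,0,0,0],[-0.4,3.2,0,0,0,0],[-0.4,3.2,0,0,0,0],[-0.4,3.2,0,0,0,0]],
  ],
)

```text
time: 31.55
position: [0.5281, -0.0498, 0.1619]
eef_rot: [0.0, 0.749, -0.663, -0.0]
ft_force: [-0.4, -0.7, -2.0]
grip_width: 0.0214
```

```bash
python3 look.py 18
```

```text
31.65 [ 0.52810431 -0.04991576  0.16185325] tray [-0.00069531 -0.02703252] -83.01828604883798 [-0.5  0.6 -2.1] 0.02120852808424581
red [ 0.057 -0.013] 0.01 90.1 (np.float64(293.3), np.float64(115.5))
yellow [0.021 0.008] 0.094 0.5 (np.float64(258.1), np.float64(177.4))
yellow [0.003 0.097] 0.116 35.8 (np.float64(114.3), np.float64(205.8))
white [ 0.022 -0.079] 0.15 81.6 (np.float64(405.7), np.float64(175.9))
blue [0.014 0.017] 0.1 -0.5999999999999996 (np.float64(244.0), np.float64(187.5))
blue [-0.04  -0.027] 0.106 0.09999999999999964 (np.float64(317.9), np.float64(270.3))
orange [0.006 0.092] 0.118 36.2 (np.float64(121.1), np.float64(201.0))
```

View pics/w18.png

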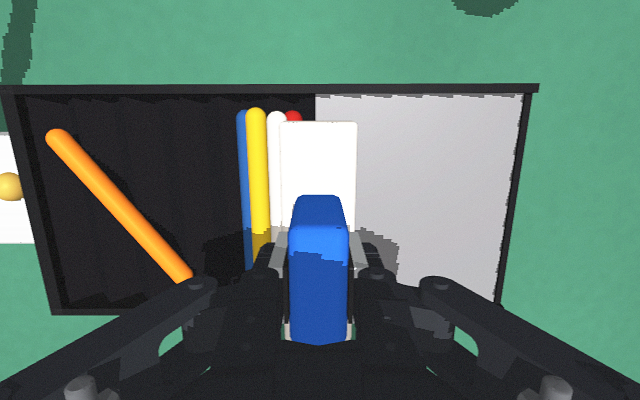

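Emit:
step_arm(
  motion=[
    [[-0.05,0.4,0,0,0,0],[-0.1,0.8,0,0,0,0],[-0.15,1.2,0,0,0,0],[-0.2,1.6,0,0,0,0],[-0.25,2,0,0,0,0],[-0.3,2.4,0,0,0,0],[-0.35,2.8,0,0,0,0],[-0.4,3.2,0,0,0,0],[-0.45,3.5,0,0,0,0],[-0.45,3.5,0,0,0,0]],
  ],
)

```text
time: 32.65
position: [0.5231, -0.014, 0.1616]
eef_rot: [-0.0, 0.749, -0.663, -0.001]
ft_force: [0.1, 0.4, -3.1]
grip_width: 0.0213
```

```bash
python3 look.py 19
```

```text
32.75 [ 0.52331881 -0.01443528  0.16163627] tray [-0.00112115  0.0087667 ] -82.99608893286673 [-0.5 -0.5 -2.8] 0.021106605601807125
red [ 0.031 -0.014] 0.074 1.5999999999999996 (np.float64(356.9), np.float64(159.7))
yellow [0.023 0.045] 0.088 -2.5999999999999996 (np.float64(258.0), np.float64(172.6))
white [0.028 0.016] 0.072 -1.7000000000000002 (np.float64(307.2), np.float64(164.1))
blue [0.056 0.016] 0.011 90.0 (np.float64(305.9), np.float64(114.9))
blue [-0.041  0.009] 0.106 0.09999999999999964 (np.float64(317.9), np.float64(270.2))
orange [0.004 0.095] 0.117 36.1 (np.float64(177.1), np.float64(203.6))
```

View pics/w19.png

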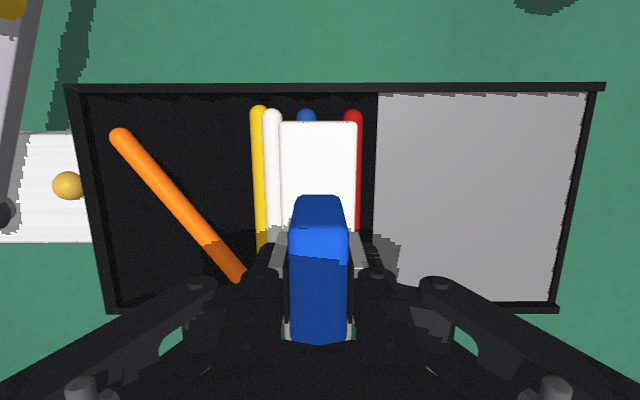

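Emit:
step_arm(
  motion=[
    [[-0.05,0.4,0,0,0,0],[-0.1,0.8,0,0,0,0],[-0.15,1.2,0,0,0,0],[-0.2,1.6,0,0,0,0],[-0.25,2,0,0,0,0],[-0.3,2.4,0,0,0,0],[-0.35,2.8,0,0,0,0],[-0.4,3.2,0,0,0,0],[-0.45,3.6,0,0,0,0],[-0.5,4,0,0,0,0]],
  ],
)

```text
time: 33.75
position: [0.5186, 0.0254, 0.1621]
eef_rot: [-0.0, 0.749, -0.663, -0.0]
ft_force: [-0.5, 1.0, -3.2]
grip_width: 0.0211
```

```bash
python3 look.py 20
```

```text
33.85 [0.5181394  0.02594025 0.16165529] tray [-0.00134141  0.04947249] -82.9860772406022 [-0.6 -0.2 -3.2] 0.021453280026965997
red [ 0.009 -0.008] 0.11 0.40000000000000036 (np.float64(412.1), np.float64(196.0))
yellow [0.057 0.045] 0.011 90.0 (np.float64(324.4), np.float64(113.8))
white [0.029 0.052] 0.073 -2.0 (np.float64(311.5), np.float64(163.5))
blue [0.022 0.018] 0.083 0.5 (np.float64(369.0), np.float64(174.7))
blue [-0.04   0.049] 0.106 0.0 (np.float64(317.9), np.float64(270.2))
orange [0.013 0.108] 0.095 23.3 (np.float64(219.7), np.float64(189.3))
```

View pics/w20.png

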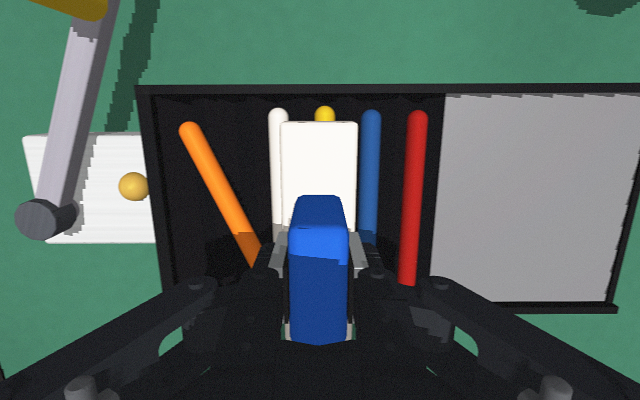

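Emit:
step_arm(
  motion=[
    [[-0.05,0.4,0,0,0,0],[-0.1,0.8,0,0,0,0],[-0.15,1.2,0,0,0,0],[-0.2,1.6,0,0,0,0],[-0.25,2,0,0,0,0],[-0.3,2.4,0,0,0,0],[-0.35,2.8,0,0,0,0],[-0.4,3.2,0,0,0,0],[-0.4,3.2,0,0,0,0],[-0.4,3.2,0,0,0,0]],
  ],
)

```text
time: 34.85
position: [0.5147, 0.0571, 0.162]
eef_rot: [0.0, 0.749, -0.663, 0.0]
ft_force: [0.6, 0.2, -2.8]
grip_width: 0.0212
```

```bash
python3 look.py 21
```

```text
34.95 [0.51470498 0.0568871  0.16194119] tray [-0.00097877  0.08060722] -83.00463197920817 [ 0.2  0.1 -2.1] 0.021231358013291787
red [ 0.01  -0.007] 0.109 0.20000000000000018 (np.float64(462.8), np.float64(194.3))
yellow [0.022 0.046] 0.09 -0.09999999999999964 (np.float64(375.8), np.float64(174.8))
white [0.057 0.073] 0.01 90.1 (np.float64(331.5), np.float64(114.7))
white [0.029 0.08 ] 0.066 0.09999999999999964 (np.float64(318.3), np.float64(163.8))
blue [0.009 0.02 ] 0.112 0.5999999999999996 (np.float64(418.7), np.float64(195.8))
blue [-0.04  0.08] 0.106 0.0 (np.float64(317.9), np.float64(270.3))
orange [0.029 0.103] 0.07 172.3 (np.float64(279.6), np.float64(162.6))
```

View pics/w21.png

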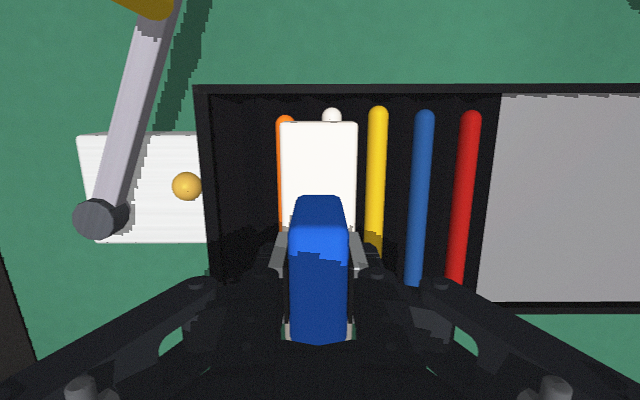

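View pics/s21c.png

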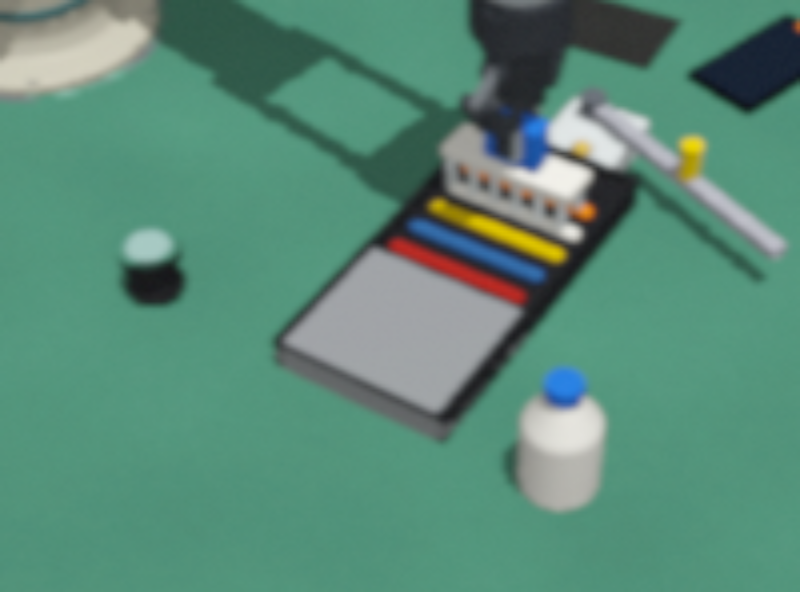

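Emit:
step_arm(
  motion=[
    [[-0.05,0.4,0,0,0,0],[-0.1,0.8,0,0,0,0],[-0.15,1.2,0,0,0,0],[-0.2,1.6,0,0,0,0],[-0.25,2,0,0,0,0],[-0.3,2.4,0,0,0,0],[-0.35,2.8,0,0,0,0],[-0.35,2.8,0,0,0,0],[-0.35,2.8,0,0,0,0],[-0.35,2.8,0,0,0,0]],
  ],
)

```text
time: 35.95
position: [0.5112, 0.0849, 0.1619]
eef_rot: [0.0, 0.749, -0.663, 0.0]
ft_force: [0.4, -0.7, -2.2]
grip_width: 0.0212
```

```bash
python3 look.py 22
```

```text
36.05 [0.51119053 0.08484546 0.16193383] tray [-0.00105975  0.10878548] -83.01281202184077 [ 1.  -0.  -2.3] 0.021460854369857393
red [ 0.008 -0.005] 0.113 0.0 (np.float64(506.5), np.float64(197.4))
yellow [0.01  0.048] 0.113 -0.20000000000000018 (np.float64(419.1), np.float64(193.4))
white [0.025 0.074] 0.077 -0.09999999999999964 (np.float64(376.4), np.float64(169.5))
white [0.028 0.108] 0.066 0.09999999999999964 (np.float64(318.3), np.float64(164.0))
blue [0.01  0.021] 0.11 0.20000000000000018 (np.float64(463.0), np.float64(193.8))
blue [-0.04   0.108] 0.106 0.0 (np.float64(318.0), np.float64(270.2))
```

View pics/w22.png

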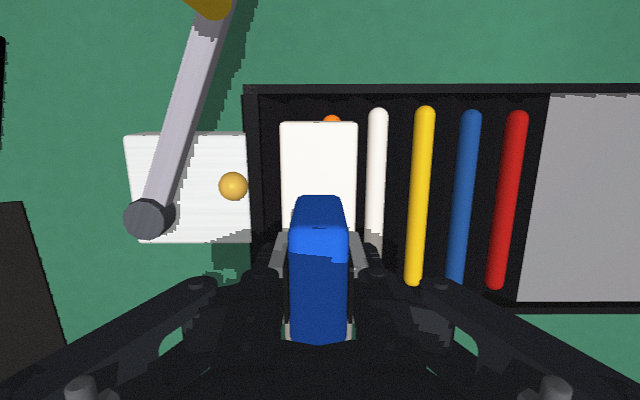

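View pics/s22c.png

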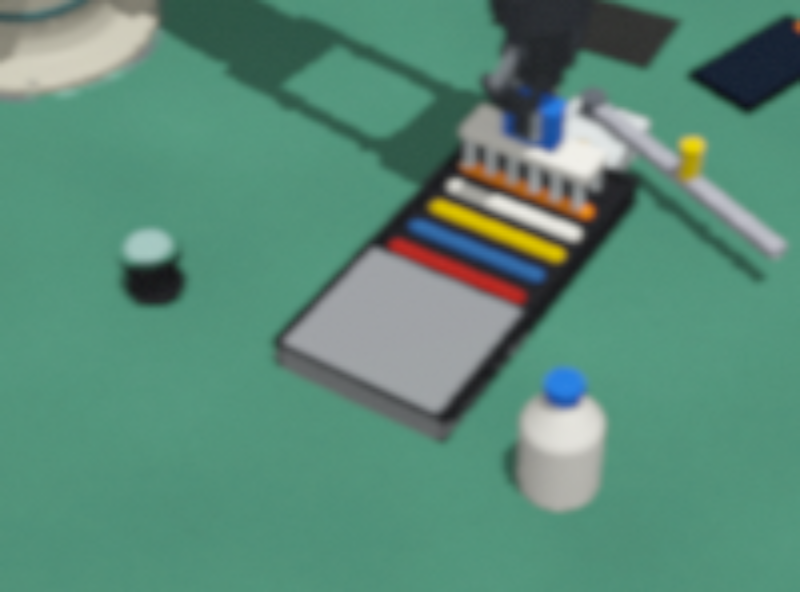

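Emit:
step_arm(
  motion=[
    [[0,0,1,0,0,0],[0,0,3,0,0,0],[0,0,5,0,0,0],[0,0,7,0,0,0],[0,0,9,0,0,0],[-1,3,9.5,0,0,0],[-2,6,9.5,0,0,0],[-2.9,9,9.5,0,0,0],[-2.9,9,9.5,0,0,0],[-2.9,9,9.5,0,0,0]],
  ],
)

```text
time: 37.05
position: [0.482, 0.1752, 0.2575]
eef_rot: [-0.0, 0.75, -0.662, 0.001]
ft_force: [0.0, 0.2, -2.6]
grip_width: 0.0212
```

```bash
python3 - <<'E'
from h import *
t=cap('top','t23.png')
a=np.radians(7);R=np.array([[np.cos(a),np.sin(a)],[-np.sin(a),np.cos(a)]])
for k in('red','yellow','white','blue','orange'):
  for b in blobs(t,masks(t)[k],.0225,60):
    m=R@(b['m']-np.array([.5255,-.023]))
    if abs(m[0])<.07 and -.16<m[1]<.15: print(k,m.round(3),b['L'],b['ang']-7,b['px'])
cv2.imwrite('pics/t23c.png',cv2.resize(t['color'][110:230,250:420],None,fx=4.5,fy=4.5,interpolation=cv2.INTER_CUBIC))
s=arm.observe();print(s['position'])
E
```

```text
red [ 0.    -0.012] 0.119 0.40000000000000036 (np.float64(352.6), np.float64(185.9))
yellow [0.004 0.044] 0.121 0.0 (np.float64(332.4), np.float64(187.3))
white [0.002 0.072] 0.116 0.2999999999999998 (np.float64(322.5), np.float64(189.2))
blue [0.001 0.016] 0.119 0.20000000000000018 (np.float64(342.6), np.float64(187.1))
orange [-0.002  0.1  ] 0.119 0.20000000000000018 (np.float64(312.7), np.float64(192.0))
[0.48229043 0.17468633 0.25740113]
```

View pics/t23c.png

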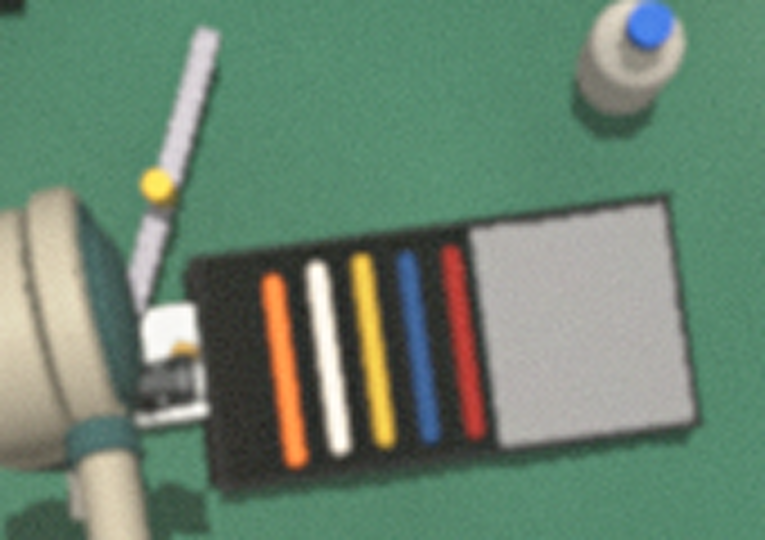

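Emit:
step_arm(
  motion=[
    [[-1.2,2,0,0,0,0.5],[-2.7,4.5,0,0,0,1.5],[-4.3,7,0,0,0,2.5],[-5.9,9.6,0,0,0,3.5],[-7.4,12.1,-0.5,0,0,4],[-8.4,13.8,-2,0,0,4],[-8.6,14.1,-4,0,0,4],[-8.6,14.1,-6.5,0,0,4],[-8.6,14.1,-8.5,0,0,4],[-8.6,14.1,-10,0,0,4]],
  ],
)

```text
time: 38.1
position: [0.3966, 0.3149, 0.1558]
eef_rot: [0.001, 0.771, -0.637, 0.0]
ft_force: [0.3, -0.3, -2.8]
grip_width: 0.0215
```

Emit:
step_arm(
  motion=[
    [[0,0,-0.5,0,0,0],[0,0,-1,0,0,0],[0,0,-1.5,0,0,0],[0,0,-1.8,0,0,0],[0,0,-2.1,0,0,0],[0,0,-2.3,0,0,0],[0,0,-2.4,0,0,0],[0,0,-2.5,0,0,0],[0,0,-2.5,0,0,0],[0,0,-2.5,0,0,0]],
  ],
)

```text
time: 39.1
position: [0.3962, 0.3161, 0.132]
eef_rot: [-0.0, 0.772, -0.636, 0.0]
ft_force: [-0.6, -0.6, -2.5]
grip_width: 0.0212
```

```bash
python3 - <<'E'
from h import *
c=cap('wrist','w24.png'); t=cap('scene','s24.png')
cv2.imwrite('pics/s24c.png',cv2.resize(t['color'][80:220,280:440],None,fx=4,fy=4))
s=arm.observe();print(s['position'],s['ft_force'],s['grip_width'])
E
```

```text
[0.39619444 0.31604074 0.13202057] [ 1.00978836  0.90192665 -2.68749942] 0.021211056157069034
```

View pics/s24c.png

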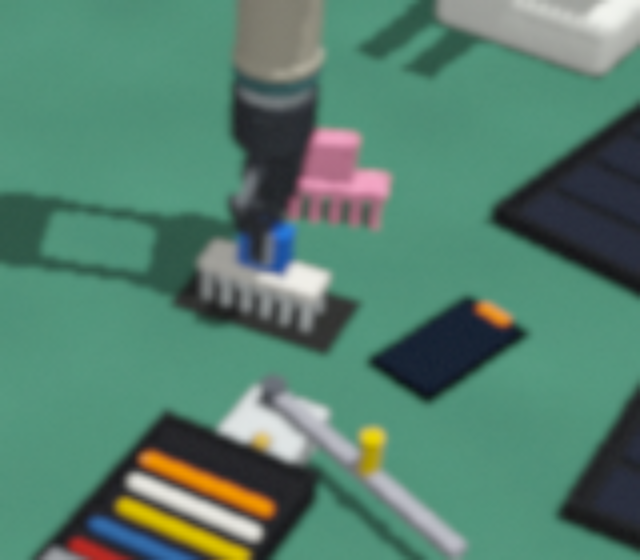

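View pics/w24.png

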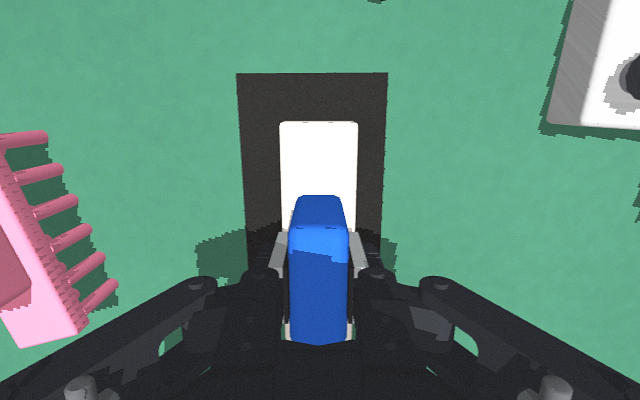

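Still ~0.6 mm above the pad by height; lower a touch, release, rise.

Emit:
step_arm(
  motion=[
    [[0,0,-0.05,0,0,0],[0,0,-0.1,0,0,0],[0,0,-0.1,0,0,0],[0,0,-0.1,0,0,0],[0,0,-0.1,0,0,0],[0,0,-0.1,0,0,0],[0,0,-0.1,0,0,0],[0,0,-0.1,0,0,0],[0,0,-0.1,0,0,0],[0,0,-0.1,0,0,0]],
  ],
)

```text
time: 40.2
position: [0.3961, 0.316, 0.1314]
eef_rot: [-0.0, 0.772, -0.636, 0.0]
ft_force: [-2.7, -0.8, 5.3]
grip_width: 0.0212
```

Emit:
step_arm(
  motion=[
    [[0,0,0,0,0,0],[0,0,0,0,0,0],[0,0,0,0,0,0],[0,0,0,0,0,0],[0,0,0,0,0,0],[0,0,0,0,0,0],[0,0,1,0,0,0],[0,0,3,0,0,0],[0,0,6,0,0,0],[0,0,10,0,0,0]],
  ],
  jaw=0.4,
)

```text
time: 41.2
position: [0.3953, 0.3155, 0.2313]
eef_rot: [0.002, 0.772, -0.636, -0.001]
ft_force: [0.4, 0.5, 0.2]
grip_width: 0.0516
```

```bash
python3 - <<'E'
from h import *
c=cap('wrist','w25.png'); t=cap('scene','s25.png')
cv2.imwrite('pics/s25c.png',cv2.resize(t['color'][80:220,280:440],None,fx=4,fy=4))
s=arm.observe();print(s['position'],s['ft_force'],s['grip_width'])
E
```

```text
[0.39883239 0.31763358 0.23678856] [-0.06518863  0.75559946 -0.02208644] 0.051221771136046444
```

View pics/s25c.png

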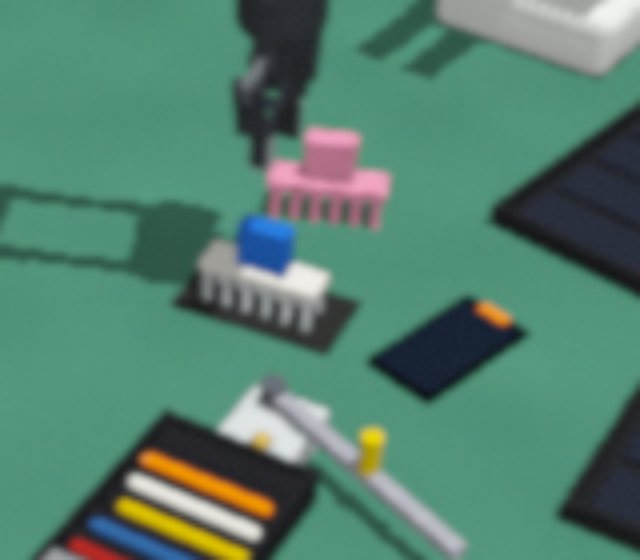

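View pics/w25.png

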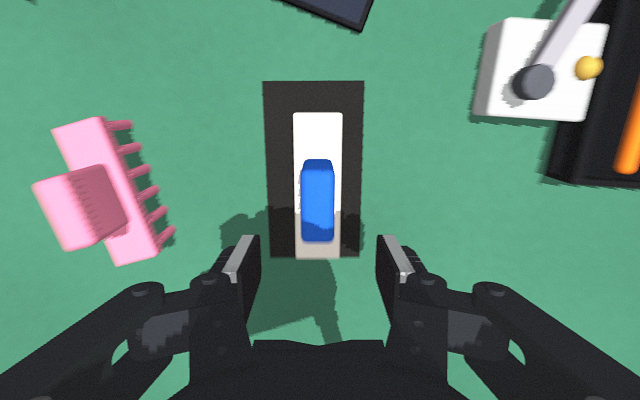

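Emit:
step_arm(
  motion=[
    [[0.5,-0.4,0.5,0,0,7.6],[1.5,-1.2,1,0,0,15.2],[2.6,-2,1,0,0,22.8],[3.8,-2.9,1,0,0,30.4],[5,-3.8,1,0,0,38],[6.2,-4.7,1,0,0,45.6],[7.4,-5.6,1,0,0,53.2],[8.6,-6.5,1,0,0,60.8],[9.8,-7.4,1,0,0,68.4],[11,-8.4,1,0,0,76]],
  ],
  jaw=0.4,
)

```text
time: 42.3
position: [0.5064, 0.2316, 0.2409]
eef_rot: [0.0, 1.0, -0.023, -0.0]
ft_force: [-0.5, -0.4, 0.4]
grip_width: 0.0509
```

Emit:
step_arm(
  motion=[
    [[1.2,-0.9,0,0,0,7.7],[2.4,-1.8,0,0,0,15.4],[3.6,-2.7,0,0,0,23.1],[4.8,-3.7,0,0,0,30.8],[6,-4.6,0,0,0,38.5],[7.2,-5.5,0,0,0,46.2],[8.4,-6.5,0,0,0,53.9],[9.6,-7.5,0,0,0,61.6],[10.6,-8.3,-1,0,0,69.3],[10.9,-8.5,-2,0,0,77]],
  ],
)

```text
time: 43.3
position: [0.6163, 0.146, 0.2208]
eef_rot: [0.001, 0.797, 0.604, 0.0]
ft_force: [-0.2, -0.4, -0.5]
grip_width: 0.0512
```

```bash
python3 - <<'E'
from h import *
c=cap('wrist','w26.png'); t=cap('top','t26.png')
s=arm.observe();q=s['eef_rot'];print(s['time'],s['position'],2*np.degrees(np.arctan2(q[2],q[1])),s['q'].round(2),s['grip_width'])
for n,cc in(('w',c),('t',t)):
 for b in blobs(cc,masks(cc)['yellow'],.086,20):
  if b['m'][0]>.56 and b['m'][0]<.68 and 0<b['m'][1]<.25:print(n,b)
E
```

```text
43.4 [0.61467058 0.14634446 0.21925181] 73.93102482385947 [ 0.12  0.42  1.51 -0.    1.22 -1.17] 0.051338421370294034
w {'px': (np.float64(322.1), np.float64(201.9)), 'area': 836, 'm': array([0.6115, 0.1496]), 'L': np.float64(0.024), 'W': np.float32(27.0), 'ang': np.float64(164.5)}
t {'px': (np.float64(285.1), np.float64(152.3)), 'area': 22, 'm': array([0.6125, 0.1465]), 'L': np.float64(0.013), 'W': np.float32(4.2), 'ang': np.float64(44.4)}
```

View pics/w26.png

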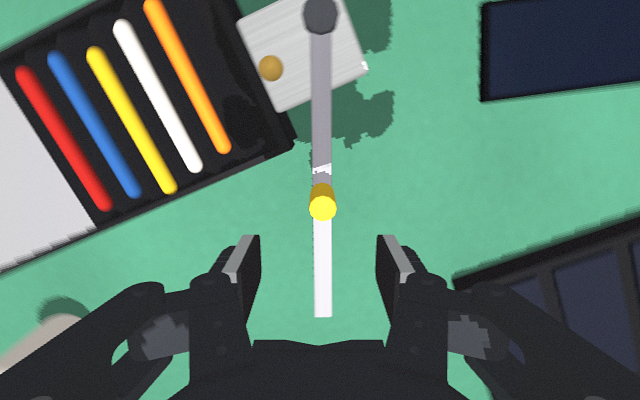

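Emit:
step_arm(
  motion=[
    [[0,0,-2,0,0,0],[0,0,-4,0,0,0],[0,0,-5.5,0,0,0],[0,0,-7,0,0,0],[0,0,-8,0,0,0],[0,0,-8.4,0,0,0],[0,0,-8.5,0,0,0],[0,0,-8.5,0,0,0],[0,0,-8.5,0,0,0],[0,0,-8.5,0,0,0]],
  ],
)

```text
time: 44.4
position: [0.6155, 0.147, 0.1366]
eef_rot: [0.0, 0.799, 0.602, 0.001]
ft_force: [0.2, 0.4, 0.5]
grip_width: 0.0512
```

Emit:
step_arm(
  motion=[
    [[0,0,0,0,0,0],[0,0,0,0,0,0],[0,0,0,0,0,0],[0,0,0,0,0,0],[0,0,0,0,0,0],[0,0,0,0,0,0],[0,0,0,0,0,0],[0,0,0,0,0,0],[0,0,0,0,0,0],[0,0,0,0,0,0]],
  ],
  jaw=0.71,
)

```text
time: 45.4
position: [0.6152, 0.147, 0.1359]
eef_rot: [-0.0, 0.799, 0.602, 0.0]
ft_force: [-0.2, -1.1, 0.3]
grip_width: 0.0254
```

```bash
python3 - <<'E'
from h import *
c=cap('wrist','w27.png')
s=arm.observe();q=s['eef_rot'];print(s['time'],s['position'],2*np.degrees(np.arctan2(q[2],q[1])),s['ft_force'],s['grip_width'])
h=np.array([.5005,.1805]);r=.1198
p0=np.array([.6156,.147]);a0=np.arctan2(*(p0-h)[::-1])
for k in range(1,41):
    a=a0-np.radians(70)*k/40
    p=h+np.linalg.norm(p0-h)*np.array([np.cos(a),np.sin(a)])
    print([float(x) for x in ((p-p0)*100).round(2)],round(-70*k/40,2))
E
```

```text
45.45 [0.61518225 0.14701358 0.1359178 ] 73.99762108830421 [0.29172029 0.47876686 0.96600907] 0.024929710678942778
[-0.11, -0.35] -1.75
[-0.23, -0.7] -3.5
[-0.35, -1.04] -5.25
[-0.49, -1.38] -7.0
[-0.64, -1.71] -8.75
[-0.8, -2.04] -10.5
[-0.97, -2.37] -12.25
[-1.15, -2.69] -14.0
[-1.34, -3.0] -15.75
[-1.54, -3.31] -17.5
[-1.75, -3.61] -19.25
[-1.97, -3.9] -21.0
[-2.19, -4.19] -22.75
[-2.43, -4.47] -24.5
[-2.67, -4.75] -26.25
[-2.92, -5.01] -28.0
[-3.18, -5.27] -29.75
[-3.45, -5.52] -31.5
[-3.72, -5.76] -33.25
[-4.0, -6.0] -35.0
[-4.29, -6.22] -36.75
[-4.59, -6.44] -38.5
[-4.89, -6.64] -40.25
[-5.2, -6.84] -42.0
[-5.51, -7.03] -43.75
[-5.83, -7.21] -45.5
[-6.16, -7.38] -47.25
[-6.49, -7.53] -49.0
[-6.82, -7.68] -50.75
[-7.16, -7.82] -52.5
[-7.5, -7.95] -54.25
[-7.85, -8.07] -56.0
[-8.2, -8.17] -57.75
[-8.55, -8.27] -59.5
[-8.91, -8.35] -61.25
[-9.27, -8.43] -63.0
[-9.63, -8.49] -64.75
[-9.99, -8.54] -66.5
[-10.36, -8.58] -68.25
[-10.72, -8.61] -70.0
```

View pics/w27.png

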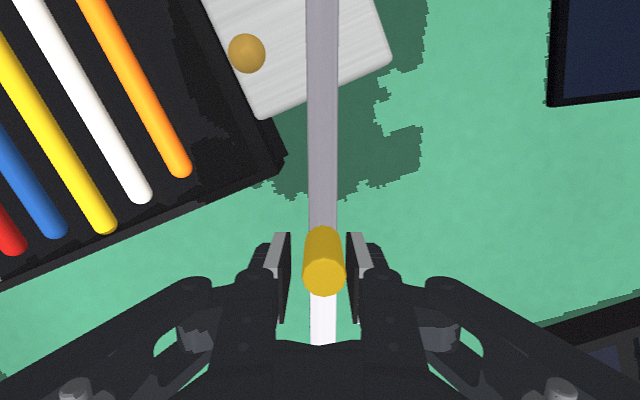

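Emit:
step_arm(
  motion=[
    [[-0.23,-0.7,0,0,0,-3.5],[-0.49,-1.38,0,0,0,-7],[-0.8,-2.04,0,0,0,-10.5],[-1.15,-2.69,0,0,0,-14],[-1.54,-3.31,0,0,0,-17.5],[-1.97,-3.9,0,0,0,-21],[-2.43,-4.47,0,0,0,-24.5],[-2.92,-5.01,0,0,0,-28],[-3.45,-5.52,0,0,0,-31.5],[-4,-6,0,0,0,-35]],
  ],
)

```text
time: 46.45
position: [0.5751, 0.087, 0.136]
eef_rot: [-0.0, 0.943, 0.332, 0.0]
ft_force: [-0.1, 1.8, -0.4]
grip_width: 0.0246
```

```bash
python3 - <<'E'
from h import *
c=cap('wrist','w28.png')
s=arm.observe();q=s['eef_rot'];print(s['time'],s['position'],2*np.degrees(np.arctan2(q[2],q[1])),s['ft_force'],s['grip_width'])
E
```

```text
46.5 [0.57422544 0.08635299 0.13597028] 38.74942004506035 [-0.23270433 -1.04595409  0.85636554] 0.02489642451102286
```

View pics/w28.png

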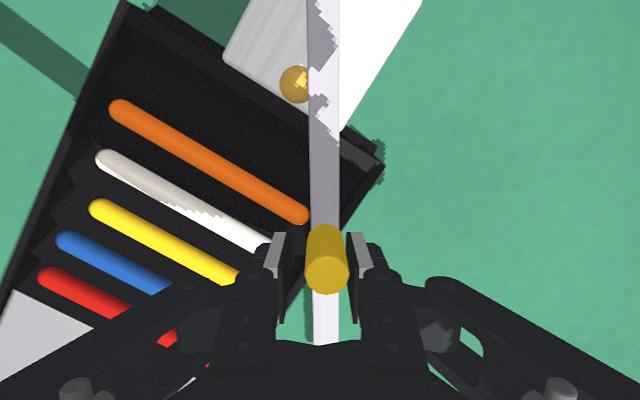

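Emit:
step_arm(
  motion=[
    [[-0.59,-0.44,0,0,0,-3.5],[-1.2,-0.84,0,0,0,-7],[-1.83,-1.21,0,0,0,-10.5],[-2.49,-1.53,0,0,0,-14],[-3.16,-1.82,0,0,0,-17.5],[-3.85,-2.07,0,0,0,-21],[-4.55,-2.27,0,0,0,-24.5],[-5.27,-2.43,0,0,0,-28],[-5.99,-2.54,0,0,0,-31.5],[-6.5,-2.6,0,0,0,-33]],
  ],
)

```text
time: 47.5
position: [0.5123, 0.0614, 0.1364]
eef_rot: [-0.0, 0.999, 0.052, 0.003]
ft_force: [10.2, 3.5, -7.7]
grip_width: 0.0249
```

```bash
python3 - <<'E'
from h import *
c=cap('wrist','w29.png')
s=arm.observe();q=s['eef_rot'];print(s['time'],s['position'],2*np.degrees(np.arctan2(q[2],q[1])),s['ft_force'],s['grip_width'])
E
```

```text
47.55 [0.51245901 0.06137437 0.13644307] 5.92186031195344 [ 4.24895245  1.73470873 -4.32592229] 0.025163698229674385
```

View pics/w29.png

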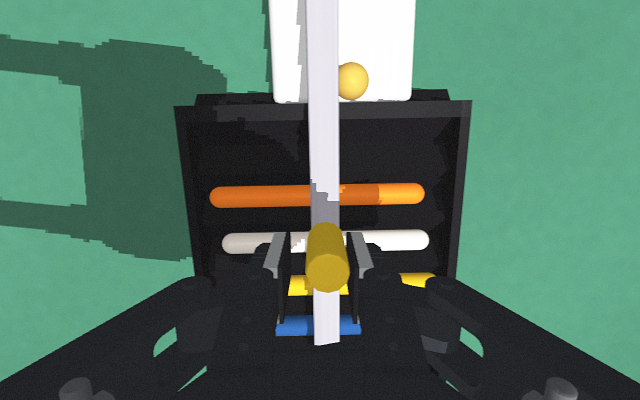

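Emit:
step_arm(
  motion=[
    [[-0.1,0,0,0,0,0],[-0.2,0,0,0,0,0],[-0.3,-0.05,0,0,0,0],[-0.4,-0.05,0,0,0,0],[-0.4,-0.05,0,0,0,0],[-0.4,-0.05,0,0,0,0],[-0.4,-0.05,0,0,0,0],[-0.4,-0.05,0,0,0,0],[-0.2,0,0,0,0,0],[0,0,0,0,0,0]],
  ],
)

```text
time: 48.55
position: [0.5127, 0.0614, 0.1364]
eef_rot: [-0.0, 0.999, 0.053, 0.003]
ft_force: [1.8, 2.0, -0.5]
grip_width: 0.0248
```

```bash
python3 - <<'E'
from h import *
c=cap('wrist','w30.png')
s=arm.observe();q=s['eef_rot'];print(s['time'],s['position'],2*np.degrees(np.arctan2(q[2],q[1])),s['ft_force'],s['grip_width'])
E
```

```text
48.6 [0.51262646 0.06135812 0.13638312] 6.041117365939146 [ 5.02581344  1.74409861 -0.42880047] 0.02507659967301371
```

View pics/w30.png

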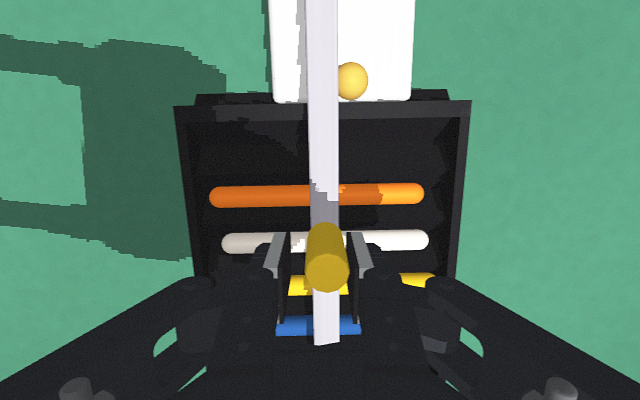

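Emit:
step_arm(
  motion=[
    [[0.1,0,0,0,0,0],[0.1,0,0,0,0,0],[0.1,0,0,0,0,0],[0.1,0,0,0,0,0],[0.1,0,0,0,0,0],[0.1,0,1,0,0,0],[0.1,0,4,0,0,0],[0.1,0,8,0,0,0],[0.1,0,12,0,0,0],[0.1,0,15,0,0,0]],
  ],
  jaw=0.5,
)

```text
time: 49.6
position: [0.5115, 0.061, 0.2894]
eef_rot: [0.0, 0.999, 0.052, 0.002]
ft_force: [0.9, 0.3, 0.2]
grip_width: 0.0429
```

Emit:
step_arm(
  motion=[
    [[-1,-1,0,0,0,0],[-3,-4,0,0,0,0],[-5,-8,0,0,0,0],[-7,-12,0,0,0,0],[-9,-16,0,0,0,0],[-11,-20,0,0,0,0],[-13,-24,0,0,0,0],[-14,-27,0,0,0,0],[-14.5,-28,0,0,0,0],[-14.5,-28,0,0,0,0]],
  ],
)

```text
time: 50.6
position: [0.3652, -0.2196, 0.2857]
eef_rot: [-0.0, 0.999, 0.051, -0.0]
ft_force: [0.6, -0.1, -1.0]
grip_width: 0.0425
```

```bash
python3 - <<'E'
from h import *
t=cap('top','t31.png'); cap('scene','s31.png')
a=np.radians(7);R=np.array([[np.cos(a),np.sin(a)],[-np.sin(a),np.cos(a)]])
m_=masks(t)
for k,z in dict(yellow=.086,blue=.091,white=.044).items():
  for b in blobs(t,m_[k],z,20): 
    if b['m'][1]>-.05 and .3<b['m'][0]<.65 and b['area']<900:print(k,b)
cv2.imwrite('pics/t31c.png',cv2.resize(t['color'][110:280,190:420],None,fx=3.4,fy=3.4,interpolation=cv2.INTER_CUBIC))
s=arm.observe();print(s['time'],s['position'])
E
```

```text
yellow {'px': (np.float64(330.6), np.float64(173.9)), 'area': 108, 'm': array([0.5542, 0.027 ]), 'L': np.float64(0.051), 'W': np.float32(5.5), 'ang': np.float64(6.5)}
yellow {'px': (np.float64(317.4), np.float64(188.3)), 'area': 36, 'm': array([0.5163, 0.0622]), 'L': np.float64(0.021), 'W': np.float32(4.4), 'ang': np.float64(17.9)}
yellow {'px': (np.float64(334.0), np.float64(198.8)), 'area': 81, 'm': array([0.4884, 0.0188]), 'L': np.float64(0.04), 'W': np.float32(5.4), 'ang': np.float64(7.5)}
blue {'px': (np.float64(340.8), np.float64(174.0)), 'area': 63, 'm': array([5.529e-01, 3.000e-04]), 'L': np.float64(0.042), 'W': np.float32(4.0), 'ang': np.float64(179.4)}
blue {'px': (np.float64(344.2), np.float64(198.9)), 'area': 65, 'm': array([ 0.4876, -0.0076]), 'L': np.float64(0.043), 'W': np.float32(4.0), 'ang': np.float64(5.7)}
blue {'px': (np.float64(220.9), np.float64(235.3)), 'area': 188, 'm': array([0.3958, 0.3135]), 'L': np.float64(0.047), 'W': np.float32(11.0), 'ang': np.float64(11.7)}
white {'px': (np.float64(333.1), np.float64(183.6)), 'area': 228, 'm': array([0.5322, 0.0199]), 
[... 245 characters left out ...]
 {'px': (np.float64(324.2), np.float64(201.2)), 'area': 67, 'm': array([0.4842, 0.0446]), 'L': np.float64(0.047), 'W': np.float32(4.0), 'ang': np.float64(7.6)}
white {'px': (np.float64(8.0), np.float64(219.3)), 'area': 223, 'm': array([0.4425, 0.9051]), 'L': np.float64(0.046), 'W': np.float32(15.0), 'ang': np.float64(89.5)}
white {'px': (np.float64(225.6), np.float64(234.1)), 'area': 400, 'm': array([0.3972, 0.3127]), 'L': np.float64(0.117), 'W': np.float32(14.1), 'ang': np.float64(10.8)}
white {'px': (np.float64(14.2), np.float64(243.7)), 'area': 96, 'm': array([0.3763, 0.8859]), 'L': np.float64(0.076), 'W': np.float32(4.0), 'ang': np.float64(2.1)}
50.7 [ 0.3660233  -0.21801227  0.28567211]
```

View pics/t31c.png

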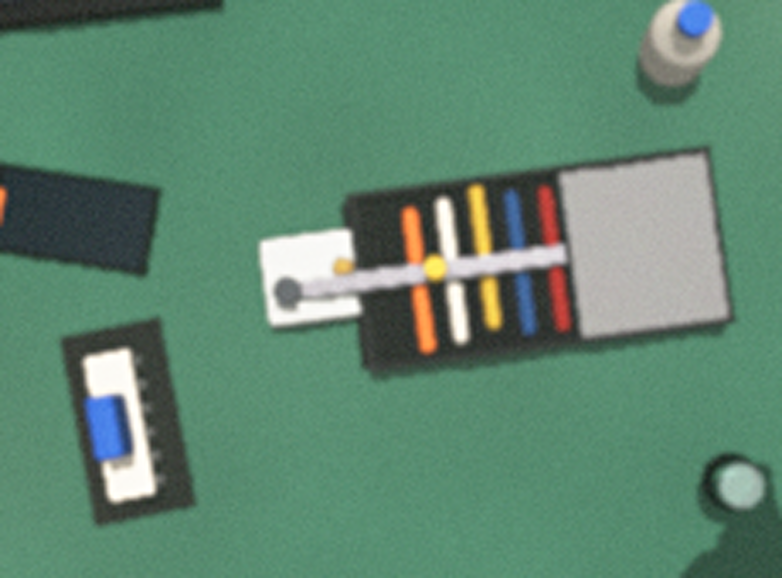

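View pics/s31.png

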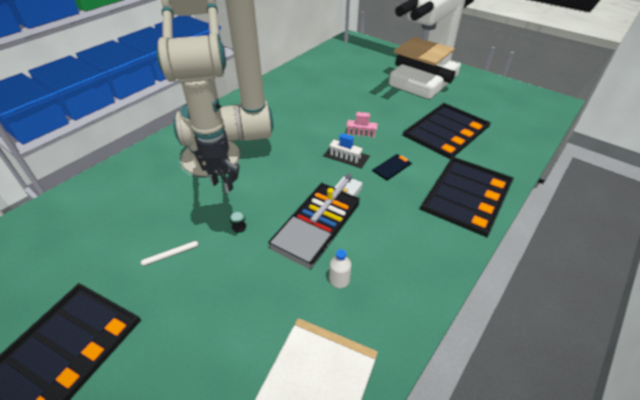

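```bash
python3 -c "
from plant import arm
print(arm.hand_in())"
```

```text
the job is handed in; nothing more can be done
None
```

The job is done and handed in at about 51 s of the 208 s limit; `hand_in` gives no verdict, so the results below come from my own images.

- **What I did:** I laid the red, yellow and small white rods on the apron. One comb stroke with the white rake seated all five rods. I then stood the rake back on its pad and swung the keeper bar shut by its knob.
- **Rods:** Before the keeper was shut, the top view put them at tray y = -12, 16, 44, 72 and 100 mm. Each was within 0.5° of the groove direction and within 4 mm of the centre line. The last picture still shows all five in their grooves.
- **Keeper:** It measured about 0.01 to 0.02 rad from shut. It met the stop under a firm extra push; I could not confirm the click itself.
- **Rake:** It stands upright about 4 mm from the pad's middle.
- **Bystanders:** The bottle, loupe and panel look unmoved in the last pictures, judged by eye rather than measured.

No check failed. The one disagreement was the finger opening, which read about 8 mm on the 12 mm rods, though the pictures showed them held firmly. I saw no rod get knocked aside during the run.

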